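Carry the glaze row over to the work rack

ROBOT

A 6-joint arm with a two-finger parallel gripper is mounted at the origin on the work surface. World frame = base frame: x ahead of the robot, y to its left, z up, the work surface at z = 0. Lengths are in m, angles in rad, forces in N, time in s.
With the tool pointing down it reaches from about 0.35 to 0.975 m from the base axis. Payload 4.9 kg.
Tool frame: the origin (TCP) lies between the finger pads; the fingertips stand 17 mm ahead of it and the grasp point (between the pads) lies 2 mm behind it; z points along the fingers, y is the direction in which the jaws open and shut (so a half turn about z gives the same grasp; the last joint's range is limited). The gripper opens to 85 mm and grips with 20 to 120 N. Pads are 22 mm wide; open, the fingers measure 114 mm over their backs; the gripper's body (76 mm by 85 mm) begins 54 mm behind the grasp point. The pads swing forward as they close: fully open they stand 13 mm farther back than shut.
Start: joints at [-1.382, 0.053, 1.613, -0, 1.476, -0.119], TCP at [0.189, -0.596, 0.248] pointing down, gripper open.
Joint ranges: [-3.01, 3.01], [-1.01, 2.22], [0.06, 2.58], [-1.02, 4.17], [0.09, 2.62], [-3.14, 3.14]. Speed limits (rad/s): [2.57, 2.57, 3.14, 3.14, 3.14, 3.14].

INTERFACE

Orientations are given as a unit quaternion [w, x, y, z].
In Python, from plant import state, grab_frame, camera_model, job_done, find_in, silhouettes, landmark_of gives the robot as it stands.
- The arm moves only by the shell command python3 -m crank 'ROWS'. ROWS is JSON, a list of rows, each an object with "angular": the turn, a rotation vector about the tool's x, y, z each as a share of 5 degrees, from -1 to 1, a list of three; "delta_pos": the shift along the tool's x, y, z each as a share of 3 cm, from -1 to 1, a list of three; "gripper": the opening, from 0 (shut) to 1 (fully open). In form: [{"angular": [ax, ay, az], "delta_pos": [tx, ty, tz], "gripper": gripper}, ...]. A call has 1 to 12 rows; each row shifts and turns the commanded pose from where the row before left it, along the tool's axes as they then stand; what a row does not reach is not made up. A row lasts 1/8 s, in which the tool goes at most 62.5 mm and 10.7 degrees, less where a joint would pass 70% of its speed; a pose out of reach is approached as far as the arm can. A call with a number of a shift or a turn outside -1 to 1 is refused whole. A call with a gripper value outside its range is refused whole. The fingers move at their own pace and stop on an object; the grip force is fixed at half the most. Time passes only in rows, so rows that do not move let the fingers close. It gives the time, the measured TCP pose, the force and the opening at its end, in the units of the state.
- state(): the state, without advancing time (a new reading comes with each control period).
- grab_frame(name): name is "side" or "top"; returns the picture (384x512x3 uint8, red, green, blue); there is no depth.
- camera_model(name): a dict with "camera_matrix" (3x3 intrinsics, pixels), "rvec" (rotation vector, rad) and "tvec" (3), from world to camera coordinates, as OpenCV has them. Camera axes: x right, y down, z forward; pixel columns grow to the right and rows downward; lengths in m; the calibration is good to about 2 mm. A picture is of the moment at which its call begins. camera_model takes no time and is no camera call.
- job_done(): hands the job in, once; it reports no verdict.
Trained networks look in the newest picture that a camera, given by its name, has taken for a name from the list of things; names that differ only in an ending like _2 or _b are one class to them, and where a whole thing is asked for, a point or a joint stands for the part that bears it (a point fixed in the world has none). Each returns a list of dicts, best first, with "conf" (0 to 1); they miss things now and then, are a little off and sometimes report something else, mostly with a low value. They report only what shows in the picture. A call takes as long as a camera call. They do not tell look-alikes from the thing itself.
- find_in(camera, target): "bbox" ([left, top, right, bottom] in pixels, round what is visible of it).
- silhouettes(camera, target): "mask" (384x512 bool, what is visible of it) and "bbox" ([left, top, right, bottom] in pixels, round what is visible of it).
- landmark_of(camera, target): "pixel" ([column, row] in pixels: a listed point, or the origin of a listed thing).
The state is a dict: "time": time; "joint_pos": joint angles; "joint_vel": joint speeds; "joint_efforts": joint torques, N m; "tool_pos": TCP position; "tool_rot": TCP orientation; "contact_force": force on the tool from outside, world axes, zero at the start; "ft_torque": the same for the moment, N m; "gripper_width": opening from 0.0 (shut) to 1.0 (fully open).
Only numpy, scipy, OpenCV 4.12 (cv2) and the standard library are available. Lean on these libraries where they do the work, as an engineer would, in place of code of your own. Each camera call takes 0.05 s, during which the arm holds its last target.

TASK

Set out the glazes for the dipping session: move the four glaze jars from the pine storage rack to the empty wire work rack, one jar to a bay, in the same left-to-right order in which they now stand behind their sample tiles. Keep the jars upright and set each one down gently in its bay rather than dropping it.

Things in the scene. Friction and masses are not known exactly. Their poses are not given: they have to be found in the camera images.
- storage_rack: Pine jar rack, fixed, 340 x 150 mm. Origin under the middle of its row of bays, at table height; x to its back, y along the row to its left. Four bays 74 mm square inside, centres x = 0, y = +120, +40, -40, -120 mm, floor at z = 12 mm, walls up to z = 42 mm. A sloping ledge with the sample tiles runs along its front (-x). Beside the work rack, on either side; each rack is turned up to 0.25 rad.
- work_rack: Wire rack, empty, fixed, 336 x 92 mm: aluminium floor sheet with its top at z = 14 mm and four open bays framed by 6 mm steel rods whose tops are at z = 45 mm. Origin at the centre of its footprint, at table height; x to its back, y along the row to its left. Bays 74 mm square inside, centres x = 0, y = +120, +40, -40, -120 mm.
- tile_red: Fired sample tile, dark red, 44 x 44 x 6 mm, white rim, glued on the storage rack's sloping ledge in front of the bay where the jar with the dark red lid stands at the start. Origin: centre of the tile, 75 mm in front (-x) of that bay's centre, 30 mm above the table; y along the row. It stays there.
- tile_blue: Fired sample tile, cobalt blue, 44 x 44 x 6 mm, white rim, glued on the storage rack's sloping ledge in front of the bay where the jar with the cobalt blue lid stands at the start. Origin: centre of the tile, 75 mm in front (-x) of that bay's centre, 30 mm above the table; y along the row. It stays there.
- tile_green: Fired sample tile, green, 44 x 44 x 6 mm, white rim, glued on the storage rack's sloping ledge in front of the bay where the jar with the green lid stands at the start. Origin: centre of the tile, 75 mm in front (-x) of that bay's centre, 30 mm above the table; y along the row. It stays there.
- tile_yellow: Fired sample tile, ochre yellow, 44 x 44 x 6 mm, white rim, glued on the storage rack's sloping ledge in front of the bay where the jar with the ochre yellow lid stands at the start. Origin: centre of the tile, 75 mm in front (-x) of that bay's centre, 30 mm above the table; y along the row. It stays there.
- jar_red: Full, closed round glaze jar, white, with lid and stripe in dark red: body 52 mm across, 72 mm high; lid 48 mm across; 90 mm high in all; 0.17 to 0.33 kg. Origin: centre of its underside, z up its axis; yaw does not matter. Starts upright in the storage rack bay behind the dark red tile. Grasp the body from above, fingers before and behind it, about 58 mm above its underside.
- jar_blue: Full, closed round glaze jar, white, with lid and stripe in cobalt blue: body 52 mm across, 72 mm high; lid 48 mm across; 90 mm high in all; 0.17 to 0.33 kg. Origin: centre of its underside, z up its axis; yaw does not matter. Starts upright in the storage rack bay behind the cobalt blue tile. Grasp the body from above, fingers before and behind it, about 58 mm above its underside.
- jar_green: Full, closed round glaze jar, white, with lid and stripe in green: body 52 mm across, 72 mm high; lid 48 mm across; 90 mm high in all; 0.17 to 0.33 kg. Origin: centre of its underside, z up its axis; yaw does not matter. Starts upright in the storage rack bay behind the green tile. Grasp the body from above, fingers before and behind it, about 58 mm above its underside.
- jar_yellow: Full, closed round glaze jar, white, with lid and stripe in ochre yellow: body 52 mm across, 72 mm high; lid 48 mm across; 90 mm high in all; 0.17 to 0.33 kg. Origin: centre of its underside, z up its axis; yaw does not matter. Starts upright in the storage rack bay behind the ochre yellow tile. Grasp the body from above, fingers before and behind it, about 58 mm above its underside.
There are look-alikes about, which are no part of the job. Of the things like the jar_green, leave any that is pink; of the rest the larger one is meant.

How it is judged:
By the outcome, as a careful person would: the job done as asked, in the order asked, and still so for the second after the job is handed in, with the robot touching nothing.
It also fails if it takes over 102 s, if anything falls off the work surface, if the arm or the gripper's body presses on something with over 40 N, if the wrist force passes 120 N, or if a joint passes its speed limit or range.

## Working session

There is one attempt and no reset: what is moved stays moved. The work goes in short steps, Python scripts to look and compute and a shell command to move; the robot and the scene stay as the last step left them, time stands still between calls to the robot, and variables do not carry over. Pictures are saved under pics/ and viewed, and the job is handed in when it is done.

```bash
ls; mkdir -p pics; python3 - <<'E'
from plant import *
import cv2, numpy as np
s=state(); print({k:np.round(v,3) for k,v in s.items()})
for n in("side","top"):
    im=grab_frame(n); cv2.imwrite(f"pics/{n}0.png",cv2.resize(im[:,:,::-1],None,fx=1.5,fy=1.5,interpolation=cv2.INTER_CUBIC))
    c=camera_model(n);print(n,np.round(c["camera_matrix"],1).tolist(),np.round(c["rvec"],3),np.round(c["tvec"],3))
    R=cv2.Rodrigues(np.array(c["rvec"]))[0];print("campos",-R.T@np.array(c["tvec"]).ravel())
E
```

```text
pics
{'time': np.float64(0.0), 'joint_pos': array([-1.382,  0.053,  1.614, -0.   ,  1.476, -0.119]), 'joint_vel': array([ 0.   ,  0.001,  0.001, -0.   , -0.   , -0.   ]), 'joint_efforts': array([ 1.0000e-03, -3.9368e+01, -3.7017e+01, -0.0000e+00,  7.0000e-03,
        0.0000e+00]), 'tool_pos': array([ 0.189, -0.595,  0.247]), 'tool_rot': array([-0.001,  0.988,  0.153, -0.   ]), 'contact_force': array([-0.761, -0.126, -0.747]), 'ft_torque': array([ 0.007, -0.008,  0.006]), 'gripper_width': np.float64(1.001)}
side [[397.4, 0.0, 252.9], [0.0, 397.4, 192.5], [0.0, 0.0, 1.0]] [ 0.864 -2.513  1.089] [0.373 0.25  0.791]
campos [0.03487001 0.54690369 0.72519942]
top [[461.0, 0.0, 259.5], [0.0, 461.0, 191.2], [0.0, 0.0, 1.0]] [ 2.22  -2.164  0.094] [-0.038  0.48   1.347]
campos [ 0.38287297 -0.00696905  1.37781289]
```

View pics/side0.png

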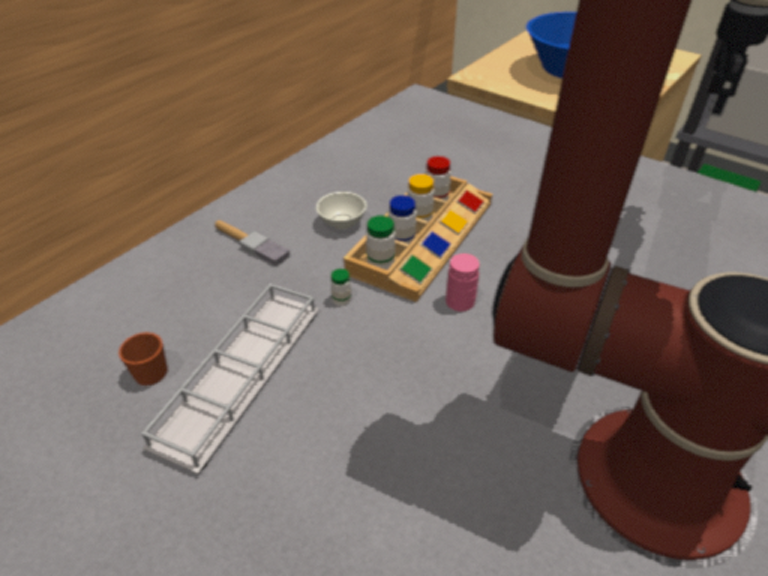

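View pics/top0.png

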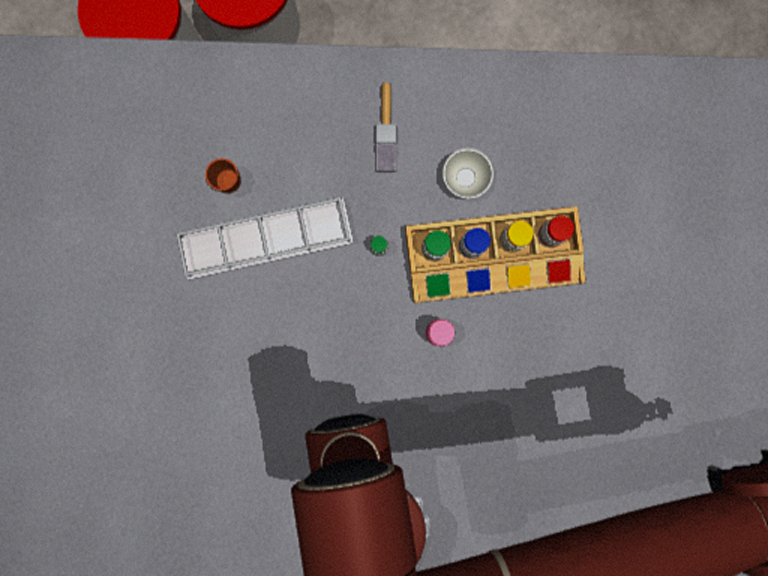

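The pictures show the work rack on the left (top view, 1.5x px 180–352, 200–278) and the pine rack on the right (405–585, 207–302). From left to right the jars and tiles run green, blue, yellow, red in both views. Next I measure them.

```bash
cat > h.py <<'E'
import numpy as np, cv2
from plant import *
def cam(n):
    c=camera_model(n);return np.array(c["camera_matrix"]),np.array(c["rvec"],float).ravel(),np.array(c["tvec"],float).ravel()
def proj(n,P):
    K,r,t=cam(n);return cv2.projectPoints(np.atleast_2d(np.array(P,float)),r,t,K,None)[0].reshape(-1,2)
def tri(pa,pb,a="side",b="top"):
    Ps=[]
    for n in(a,b):
        K,r,t=cam(n);Ps.append(K@np.c_[cv2.Rodrigues(r)[0],t])
    X=cv2.triangulatePoints(Ps[0],Ps[1],np.array(pa,float).reshape(2,1),np.array(pb,float).reshape(2,1)).ravel();X=X[:3]/X[3]
    e=[np.linalg.norm(proj(n,X)[0]-p) for n,p in((a,pa),(b,pb))]
    return X,e
def ray(n,p,z):
    K,r,t=cam(n);R=cv2.Rodrigues(r)[0];d=R.T@np.linalg.solve(K,[p[0],p[1],1]);o=-R.T@t
    return o+d*(z-o[2])/d[2]
E
python3 - <<'E'
from h import *
import pickle
for n in("side","top"):grab_frame(n)
D={}
for t in["storage_rack","work_rack"]+[f"{a}_{c}" for a in("tile","jar") for c in("green","blue","yellow","red")]:
    L={n:landmark_of(n,t) for n in("side","top")};D[t]=L
    for n in L: print(t,n,[(np.round(d["pixel"],1).tolist(),round(d["conf"],2)) for d in L[n]])
    if L["side"] and L["top"]:
        X,e=tri(L["side"][0]["pixel"],L["top"][0]["pixel"]);print("   X",np.round(X,4),np.round(e,1))
pickle.dump(D,open("lm.pkl","wb"))
E
```

```text
storage_rack side [([273.0, 156.5], 0.71), ([290.9, 160.1], 0.71), ([159.1, 251.6], 0.5)]
storage_rack top [([326.6, 161.7], 0.71)]
   X [ 0.5767 -0.227  -0.0062] [0.2 0.1]
work_rack side [([160.4, 252.1], 0.84)]
work_rack top [([177.5, 157.8], 0.75)]
   X [ 0.5765  0.2242 -0.0115] [0.7 0.4]
tile_green side [([278.7, 178.3], 0.71)]
tile_green top [([291.6, 189.9], 0.59)]
   X [ 0.4841 -0.1204  0.0299] [1.  0.7]
tile_blue side [([290.6, 162.7], 0.61)]
tile_blue top [([317.7, 182.9], 0.76), ([328.2, 162.0], 0.51)]
   X [ 0.5045 -0.1994  0.0235] [2.5 1.8]
tile_yellow side [([299.9, 145.2], 0.54)]
tile_yellow top [([344.3, 183.9], 0.81)]
   X [ 0.5089 -0.2709  0.0397] [1.2 0.9]
tile_red side [([291.8, 133.7], 0.7), ([311.8, 132.4], 0.56), ([273.4, 156.6], 0.23)]
tile_red top [([367.2, 183.8], 0.83), ([316.8, 186.6], 0.7)]
   X [ 0.5323 -0.3242  0.041 ] [12.5  9.6]
jar_green side [([307.0, 201.1], 0.81), ([249.1, 176.0], 0.74), ([224.3, 197.8], 0.73)]
jar_green top [([287.2, 222.0], 0.83), ([290.2, 162.0], 0.8), ([252.9, 165.9], 0.5), ([342.3, 161.0], 0.24)]
   X [ 0.389  -0.1115  0.0085] [1.6 1. ]
jar_blue side [([267.1, 158.1], 0.81)]
jar_blue top [([313.8, 164.0], 0.73)]
   X [ 0.566  -0.1844  0.0191] [0.3 0.2]
jar_yellow side [([279.5, 142.9], 0.57)]
jar_yellow top [([342.2, 158.2], 0.88)]
   X [ 0.5852 -0.2704  0.015 ] [0.3 0.2]
jar_red side [([291.5, 133.3], 0.87)]
jar_red top [([363.7, 157.6], 0.73), ([290.9, 189.7], 0.37)]
   X [ 0.5879 -0.3359  0.0131] [0.9 0.7]
```

```bash
python3 - <<'E'
from h import *
ims={n:grab_frame(n) for n in("side","top")}
np.savez("ims.npz",**ims)
t=ims["top"][125:235,105:400];cv2.imwrite("pics/topcrop.png",cv2.resize(t[:,:,::-1],None,fx=2.7,fy=2.7,interpolation=cv2.INTER_CUBIC))
s=ims["side"][90:320,80:340];cv2.imwrite("pics/sidecrop.png",cv2.resize(s[:,:,::-1],None,fx=2.6,fy=2.6,interpolation=cv2.INTER_CUBIC))
rng={"green":(50,85),"blue":(108,128),"yellow":(18,30),"red":(0,6)}
for n in ims:
    hsv=cv2.cvtColor(ims[n],cv2.COLOR_RGB2HSV)
    for c,(a,b) in rng.items():
        m=((hsv[...,0]>=a)&(hsv[...,0]<=b)&(hsv[...,1]>(200 if c in("yellow","red") else 130))&(hsv[...,2]>50)).astype(np.uint8)
        k,_,st,ce=cv2.connectedComponentsWithStats(m)
        print(n,c,[(st[i,4].item(),np.round(ce[i],1).tolist(),st[i,:4].tolist()) for i in range(1,k) if st[i,4]>40])
E
```

```text
side green [(268, [486.3, 117.6], [466, 110, 41, 17]), (189, [253.3, 150.6], [245, 144, 17, 14]), (156, [277.2, 178.7], [269, 171, 17, 16]), (83, [226.6, 183.7], [221, 180, 12, 9])]
side blue [(849, [368.4, 25.0], [351, 8, 33, 43]), (176, [267.8, 136.7], [260, 131, 17, 13]), (133, [290.4, 162.4], [283, 156, 16, 14])]
side yellow [(151, [280.4, 122.1], [273, 117, 16, 12]), (127, [302.6, 147.2], [295, 141, 16, 14])]
side red [(120, [292.0, 109.8], [286, 105, 13, 11]), (94, [313.6, 133.5], [307, 128, 14, 12])]
top green [(221, [291.6, 161.5], [283, 154, 18, 16]), (89, [252.1, 162.3], [247, 158, 11, 10]), (193, [291.7, 189.8], [285, 183, 15, 15])]
top blue [(227, [317.8, 160.0], [309, 152, 18, 17]), (197, [318.5, 186.7], [311, 180, 16, 15])]
top yellow [(232, [346.5, 155.2], [338, 146, 18, 18]), (197, [345.8, 183.6], [339, 176, 15, 16])]
top red [(1614, [85.8, 11.8], [52, 0, 68, 26]), (754, [160.4, 7.2], [131, 0, 59, 19]), (224, [373.9, 151.8], [366, 144, 17, 17]), (184, [372.5, 180.3], [366, 173, 14, 15])]
```

```bash
ls pics
```

```text
side0.png
sidecrop.png
top0.png
topcrop.png
```

View pics/topcrop.png

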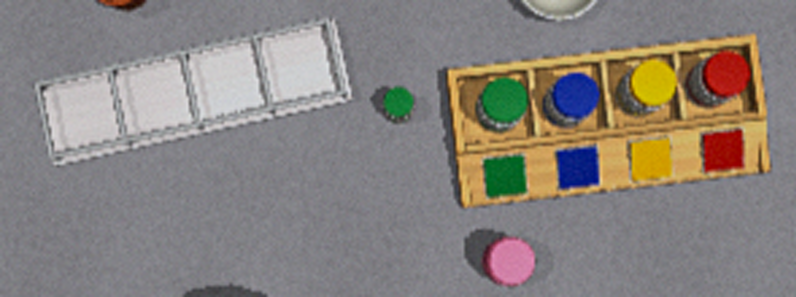

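View pics/sidecrop.png

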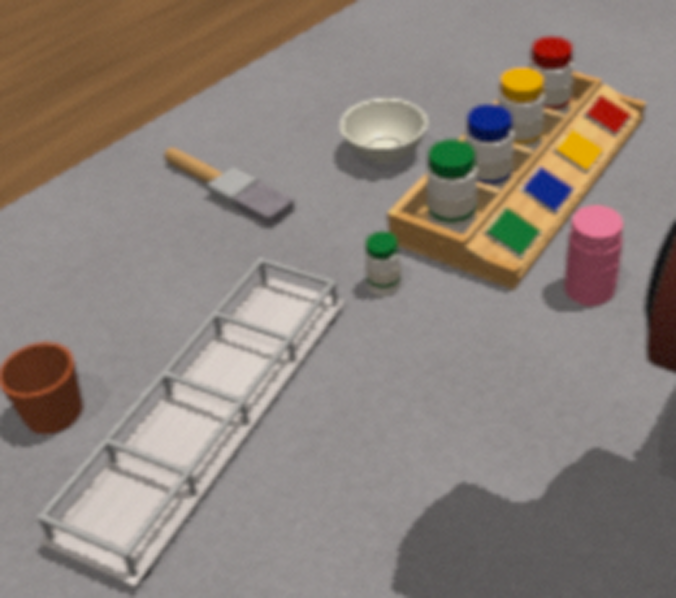

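The green candidates in the top view are the jar in the rack at (292,161), the small jar at (252,162) and the pink one at (294,222). Pink is ruled out, and of the two green ones the rack jar is clearly the larger and stands behind the green tile, so it is the one meant. The crop confirms it.

Now the rack poses and lid positions.

```bash
cat > fit.py <<'E'
from h import *
from scipy.optimize import least_squares, minimize
def W(p,L):
    L=np.atleast_2d(np.array(L,float));c,s=np.cos(p[2]),np.sin(p[2])
    return np.c_[p[0]+c*L[:,0]-s*L[:,1],p[1]+s*L[:,0]+c*L[:,1],L[:,2]+(p[3] if len(p)>3 else 0)]
ys=[.12,.04,-.04,-.12]
T={"side":[[277.2,178.7],[290.4,162.4],[302.6,147.2],[313.6,133.5]],"top":[[291.7,189.8],[318.5,186.7],[345.8,183.6],[372.5,180.3]]}
tl=[[-.075,y,.03] for y in ys]
E
python3 - <<'E'
from fit import *
f=lambda p,ns:np.concatenate([(proj(n,W(p,tl))-T[n]).ravel() for n in ns])
for ns,nz in((("side","top"),4),(("side",),3),(("top",),3)):
    r=least_squares(f,[.57,-.227,.1,0][:nz],args=(ns,));print("storage",ns,np.round(r.x,4),"rms",np.sqrt(np.mean(r.fun**2)).round(2))
    if nz==4:S=r.x
# lids: triangulate lid centroids
Ls={"side":[[253.3,150.6],[267.8,136.7],[280.4,122.1],[292.0,109.8]],"top":[[291.6,161.5],[317.8,160.0],[346.5,155.2],[373.9,151.8]]}
for i,c in enumerate(["green","blue","yellow","red"]):
    X,e=tri(Ls["side"][i],Ls["top"][i]);d=X[:2]-S[:2];cs,sn=np.cos(S[2]),np.sin(S[2])
    print(c,np.round(X,4),np.round(e,1),"rack xy",np.round([cs*d[0]+sn*d[1],-sn*d[0]+cs*d[1]],4))
for n in("side","top"):
    for m in silhouettes(n,"work_rack"):
        print(n,m["conf"],np.round(m["bbox"],1),m["mask"].sum())
    np.save(f"wr_{n}.npy",silhouettes(n,"work_rack")[0]["mask"])
E
```

```text
storage ('side', 'top') [ 0.5771 -0.2283  0.1426 -0.0019] rms 0.16
storage ('side',) [ 0.5754 -0.2263  0.1426] rms 0.08
storage ('top',) [ 0.5773 -0.2278  0.1428] rms 0.11
green [ 0.5609 -0.1129  0.0911] [0.2 0.1] rack xy [0.0004 0.1166]
blue [ 0.5673 -0.1864  0.0919] [0. 0.] rack xy [-0.0037  0.0429]
yellow [ 0.583  -0.2676  0.0911] [0.2 0.2] rack xy [ 0.0003 -0.0397]
red [ 0.595  -0.3454  0.0898] [0.2 0.1] rack xy [ 0.0012 -0.1184]
side 0.69 [ 97.2 191.8 210.8 313.5] 5072
top 0.87 [116.6 132.4 236.9 185.5] 3678
```

```bash
cat > fit2.py <<'E'
from fit import *
def hull_mask(n,P,up=4):
    p=proj(n,P).astype(np.float32);m=np.zeros((384*up,512*up),np.uint8)
    h=cv2.convexHull((p*up+up/2-.5).round().astype(np.int32));cv2.fillConvexPoly(m,h,1);return m
th=np.linspace(0,2*np.pi,40,endpoint=False)
def cyl(x,y,z0,z1,r):
    return np.concatenate([np.c_[x+r*np.cos(th),y+r*np.sin(th),0*th+z] for z in(z0,z1)])
def hc(n,P):
    h=cv2.convexHull(proj(n,P).astype(np.float32));M=cv2.moments(h);return np.array([M["m10"]/M["m00"],M["m01"]/M["m00"]])
def lid(pts):  # pts {cam:px} -> x,y,zbase
    f=lambda q:np.concatenate([hc(n,cyl(q[0],q[1],q[2]+.072,q[2]+.09,.024))-pts[n] for n in pts])
    r=least_squares(f,[.57,-.2,.012],diff_step=1e-3);return r.x,r.fun
E
python3 - <<'E'
from fit2 import *
Ls={"side":[[253.3,150.6],[267.8,136.7],[280.4,122.1],[292.0,109.8]],"top":[[291.6,161.5],[317.8,160.0],[346.5,155.2],[373.9,151.8]]}
S=[ 0.5771,-0.2283,0.1426]
for i,c in enumerate(["green","blue","yellow","red"]):
    x,e=lid({n:Ls[n][i] for n in Ls});d=x[:2]-S[:2];cs,sn=np.cos(S[2]),np.sin(S[2])
    print(c,np.round(x,4),np.round(e,1),"rack",np.round([cs*d[0]+sn*d[1],-sn*d[0]+cs*d[1]],4))
box=[[sx*.046,sy*.168,z] for sx in(1,-1) for sy in(1,-1) for z in(.0,.014)]+[[sx*.040,sy*.163,.045] for sx in(1,-1) for sy in(1,-1)]
M={n:cv2.resize(np.load(f"wr_{n}.npy").astype(np.uint8),None,fx=4,fy=4,interpolation=cv2.INTER_NEAREST) for n in("side","top")}
for n in M: # fill mask hull
    c=max(cv2.findContours(M[n],0,2)[0],key=cv2.contourArea);M[n][:]=0;cv2.fillConvexPoly(M[n],cv2.convexHull(c),1)
def cost(p,ns):
    s=0
    for n in ns:
        a=hull_mask(n,W(p,box));s+=1-(a&M[n]).sum()/(a|M[n]).sum()
    return s
for ns in(("side","top"),("side",),("top",)):
    x0=np.array([.577,.22,.25]);r=minimize(cost,x0,args=(ns,),method="Nelder-Mead",options=dict(initial_simplex=[x0,x0+[.02,0,0],x0+[0,.02,0],x0+[0,0,.08]],xatol=1e-4,fatol=1e-5))
    print(ns,np.round(r.x,4),r.fun)
    if len(ns)==2:R=r.x
d=np.load("ims.npz")
for n in("side","top"):
    im=cv2.resize(d[n][:,:,::-1],None,fx=4,fy=4,interpolation=cv2.INTER_CUBIC)
    def line(a,b,col): 
        q=proj(n,W(R,[a,b]))*4+1.5;cv2.line(im,*[tuple(int(v) for v in u) for u in q],col,1,cv2.LINE_AA)
    for k in range(5):
        y=-.16+.08*k;line([-.04,y,.042],[.04,y,.042],(0,0,255))
    for sx in(1,-1):line([sx*.04,-.16,.042],[sx*.04,.16,.042],(0,0,255))
    for sx in(1,-1):line([sx*.046,-.168,.014],[sx*.046,.168,.014],(255,0,0));line([-.046,sx*.168,.014],[.046,sx*.168,.014],(255,0,0))
    x0,y0,x1,y1=(90,185,220,320) if n=="side" else (110,125,245,190)
    im=im[y0*4:y1*4,x0*4:x1*4];cv2.imwrite(f"pics/wr_{n}.png",im)
E
```

```text
green [ 0.5607 -0.1127  0.0105] [-0.1 -0.   0.1  0.1] rack [0.0002 0.1167]
blue [ 0.5671 -0.1861  0.0113] [-0. -0.  0.  0.] rack [-0.0039  0.0431]
yellow [ 0.5828 -0.2674  0.0105] [-0.2 -0.   0.1  0.2] rack [ 0.     -0.0395]
red [ 0.5949 -0.3451  0.0092] [-0.1 -0.   0.1  0.1] rack [ 0.001  -0.1182]
('side', 'top') [0.5735 0.2239 0.2499] 0.08702135503778263
('side',) [0.5742 0.2227 0.2486] 0.021147883696738923
('top',) [0.5717 0.2244 0.2523] 0.061274706894610675
```

View pics/wr_side.png

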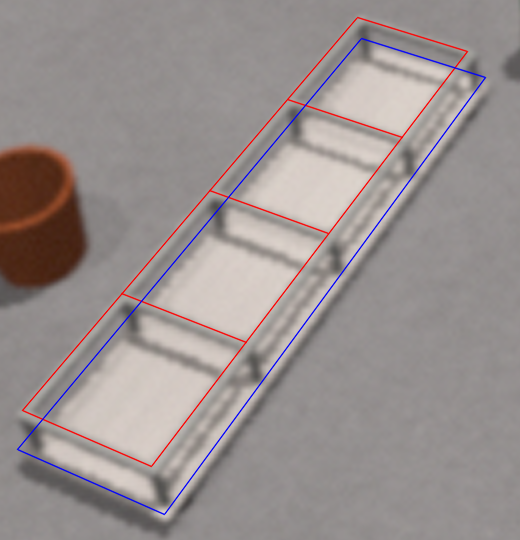

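View pics/wr_top.png

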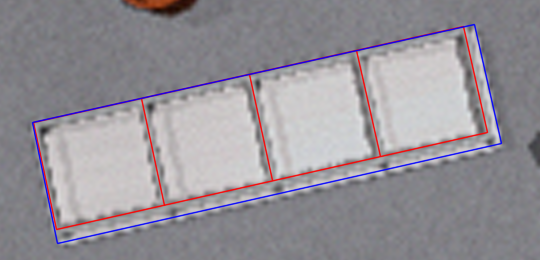

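The overlay is off by about 2–3 px in the side view, so I refine it with clicked rod crossings.

```bash
python3 - <<'E'
from fit2 import *
d=np.load("ims.npz")
for n,(x0,y0,x1,y1) in {"side":(90,185,220,285),"side2":(90,230,220,325),"top":(110,125,245,190)}.items():
    im=cv2.resize(d[n.rstrip("2")][y0:y1,x0:x1,::-1],None,fx=5.9,fy=5.9,interpolation=cv2.INTER_CUBIC)
    for v in range(x0,x1,10):
        X=int((v-x0+.5)*5.9);cv2.line(im,(X,0),(X,6),(0,0,255));cv2.putText(im,str(v),(X-8,16),0,.3,(0,0,0))
    for v in range(y0,y1,10):
        Y=int((v-y0+.5)*5.9);cv2.line(im,(0,Y),(6,Y),(0,0,255));cv2.putText(im,str(v),(8,Y+3),0,.3,(0,0,0))
    print(im.shape);cv2.imwrite(f"pics/wz_{n}.png",im)
E
```

```text
(590, 767, 3)
(560, 767, 3)
(384, 796, 3)
```

View pics/wz_side.png

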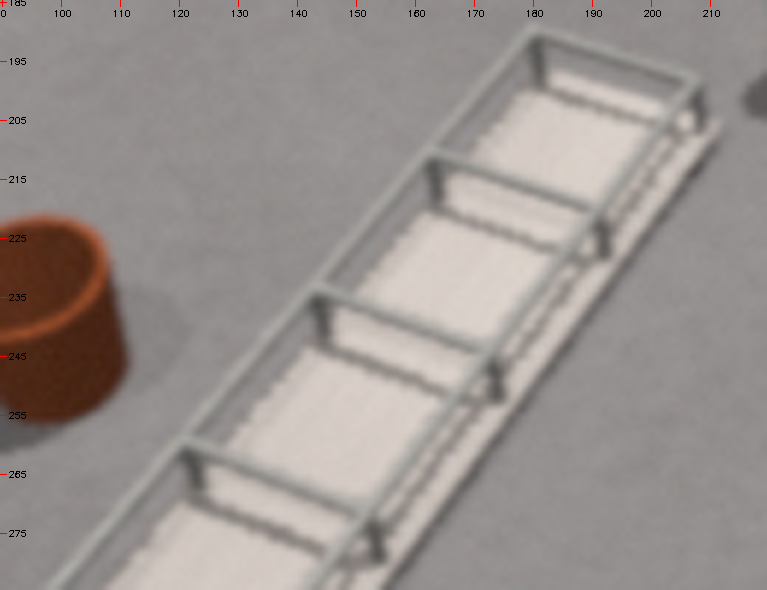

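View pics/wz_side2.png

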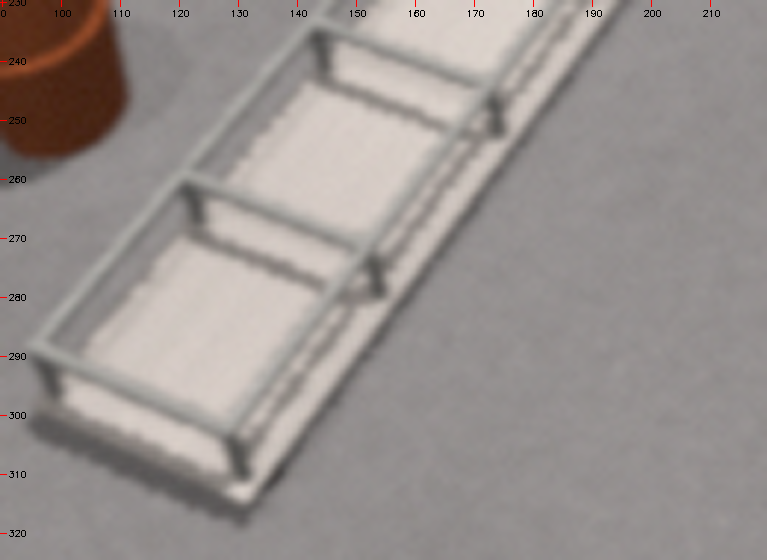

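View pics/wz_top.png

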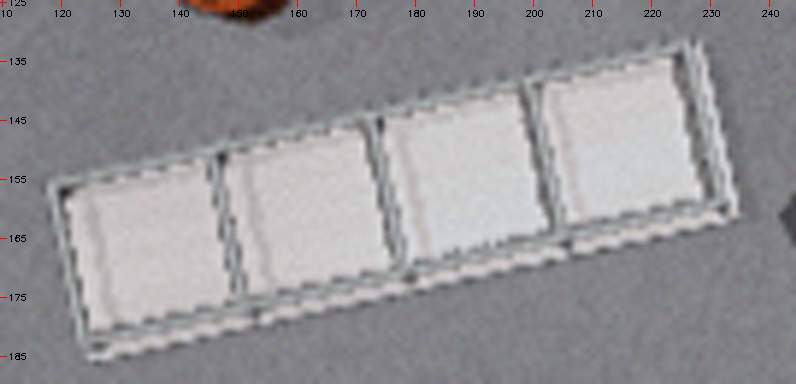

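```bash
python3 - <<'E'
from fit2 import *
k=lambda L,ox,oy:[[x/5.9+ox-.5,y/5.9+oy-.5] for x,y in L]
C={"side":k([(40,350+45*5.9),(188,445),(318,292),(433,157),(533,38)],90,185)+k([(232,432+45*5.9),(362,515),(482,355),(594,212),(694,80)],90,185),
"top":k([(55,185),(215,150),(372,118),(530,82),(692,45),(85,335),(240,302),(398,268),(560,237),(726,205)],110,125)}
G=[[s*.040,y,.042] for s in(1,-1) for y in(.16,.08,0,-.08,-.16)]
f=lambda p,ns:np.concatenate([(proj(n,W(p,G))-C[n]).ravel() for n in ns])
for ns,nz in((("side","top"),4),(("side",),3),(("top",),3)):
    r=least_squares(f,[.57,.22,.25,0][:nz],args=(ns,));print(ns,np.round(r.x,4),"rms",np.sqrt(np.mean(r.fun**2)).round(2))
    if nz==4:
        B=W(r.x,[[0,y,.014] for y in ys]);print(np.round(B,4))
E
```

```text
('side', 'top') [ 0.5725  0.2237  0.243  -0.005 ] rms 0.56
[[0.5437 0.3401 0.009 ]
 [0.5629 0.2625 0.009 ]
 [0.5822 0.1848 0.009 ]
 [0.6014 0.1072 0.009 ]]
('side',) [0.569  0.2257 0.2501] rms 0.62
('top',) [0.5717 0.2228 0.236 ] rms 0.52
```

```bash
cat > plan.py <<'E'
# python3 plan.py x y z yaw : displacement from measured TCP to target, in row units (tool axes)
import sys;from h import *
from scipy.spatial.transform import Rotation as Ro
def show(x,y,z,psi):
    s=state();q=s["tool_rot"];R=Ro.from_quat([q[1],q[2],q[3],q[0]])
    d=np.array([x,y,z])-s["tool_pos"]
    th=np.pi/2+psi;T=Ro.from_matrix(np.c_[[np.cos(th),np.sin(th),0],[np.sin(th),-np.cos(th),0],[0,0,-1]])
    rot=(R.inv()*T).as_rotvec()/np.radians(5)
    print("t",s["time"],"pos",np.round(s["tool_pos"],4),"F",np.round(s["contact_force"],1),"w",round(float(s["gripper_width"]),3),"q",np.round(s["joint_pos"],2))
    print("turn units",np.round(rot,2),"| shift now-axes",np.round(R.inv().apply(d)/.03,2),"| shift after turn",np.round(T.inv().apply(d)/.03,2),"err mm",np.round(d*1000,1))
show(*map(float,sys.argv[1:5]))
E
python3 plan.py .5607 -.1127 .20 .1426
python3 -m crank '[{"angular":[0,0,-1],"delta_pos":[0,0,0],"gripper":1},{"angular":[0,0,-1],"delta_pos":[0,0,0],"gripper":1},{"angular":[0,0,-1],"delta_pos":[0,0,0],"gripper":1},{"angular":[0,0,-1],"delta_pos":[0,0,0],"gripper":1}]'
python3 plan.py .5607 -.1127 .20 .1426
```

```text
t 1.5 pos [ 0.1893 -0.5956  0.2483] F [ 1.7 -0.4 -0.3] w 0.997 q [-1.38  0.05  1.61  0.    1.48 -0.12]
turn units [  0.     0.   -16.11] | shift now-axes [ 16.67 -11.59   1.61] | shift after turn [14.17 14.54  1.61] err mm [371.4 482.9 -48.3]
time: 2.0
tool_pos: [0.1893, -0.5956, 0.2483]
tool_rot: [-0.0, 0.946, 0.324, -0.0]
contact_force: [-0.3, 0.3, 0.3]
gripper_width: 1.001
t 2.0 pos [ 0.1893 -0.5956  0.2483] F [-0.3  0.3  0.3] w 1.001 q [-1.38  0.05  1.61 -0.    1.48 -0.47]
turn units [ -0.    -0.   -12.07] | shift now-axes [19.65 -5.13  1.61] | shift after turn [14.17 14.54  1.61] err mm [371.4 482.9 -48.3]
```

```bash
python3 -m crank '[{"angular":[0,0,-1],"delta_pos":[0,0,0],"gripper":1},{"angular":[0,0,-1],"delta_pos":[0,0,0],"gripper":1},{"angular":[0,0,-1],"delta_pos":[0,0,0],"gripper":1},{"angular":[0,0,-1],"delta_pos":[0,0,0],"gripper":1},{"angular":[0,0,-1],"delta_pos":[0,0,0],"gripper":1},{"angular":[0,0,-1],"delta_pos":[0,0,0],"gripper":1},{"angular":[0,0,-1],"delta_pos":[0,0,0],"gripper":1},{"angular":[0,0,-1],"delta_pos":[0,0,0],"gripper":1},{"angular":[0,0,-1],"delta_pos":[0,0,0],"gripper":1},{"angular":[0,0,-1],"delta_pos":[0,0,0],"gripper":1},{"angular":[0,0,-1],"delta_pos":[0,0,0],"gripper":1},{"angular":[0,0,-1],"delta_pos":[0,0,0],"gripper":1}]'
python3 -m crank '[{"angular":[0,0,-0.07],"delta_pos":[1,1,0],"gripper":1},{"angular":[0,0,0],"delta_pos":[1,1,0],"gripper":1},{"angular":[0,0,0],"delta_pos":[1,1,0],"gripper":1},{"angular":[0,0,0],"delta_pos":[1,1,0],"gripper":1},{"angular":[0,0,0],"delta_pos":[1,1,0],"gripper":1},{"angular":[0,0,0],"delta_pos":[1,1,0],"gripper":1},{"angular":[0,0,0],"delta_pos":[1,1,0],"gripper":1},{"angular":[0,0,0],"delta_pos":[1,1,0],"gripper":1},{"angular":[0,0,0],"delta_pos":[1,1,0],"gripper":1},{"angular":[0,0,0],"delta_pos":[1,1,0],"gripper":1},{"angular":[0,0,0],"delta_pos":[1,1,0],"gripper":1},{"angular":[0,0,0],"delta_pos":[1,1,0],"gripper":1}]'
python3 plan.py .5607 -.1127 .20 .1426
```

```text
time: 3.5
tool_pos: [0.1894, -0.5956, 0.2483]
tool_rot: [0.0, 0.657, 0.754, -0.0]
contact_force: [-0.2, 0.8, 0.9]
gripper_width: 0.998
time: 5.0
tool_pos: [0.4968, -0.188, 0.2485]
tool_rot: [0.0, 0.656, 0.755, 0.0]
contact_force: [0.1, 0.3, -0.2]
gripper_width: 1.001
t 5.0 pos [ 0.4968 -0.188   0.2485] F [ 0.1  0.3 -0.2] w 1.001 q [-0.5  -0.17  1.83 -0.    1.49 -0.64]
turn units [ 0.01  0.   -0.04] | shift now-axes [2.19 2.46 1.62] | shift after turn [2.18 2.47 1.62] err mm [ 63.9  75.3 -48.5]
```

```bash
python3 -m crank '[{"angular":[0,0,-0.04],"delta_pos":[0.7,0.8,0],"gripper":1},{"angular":[0,0,0],"delta_pos":[0.7,0.8,0.3],"gripper":1},{"angular":[0,0,0],"delta_pos":[0.78,0.87,0.3],"gripper":1},{"angular":[0,0,0],"delta_pos":[0,0,0.5],"gripper":1},{"angular":[0,0,0],"delta_pos":[0,0,0.5],"gripper":1},{"angular":[0,0,0],"delta_pos":[0,0,0],"gripper":1},{"angular":[0,0,0],"delta_pos":[0,0,0],"gripper":1}]'
python3 plan.py .5607 -.1127 .068 .1426
python3 - <<'E'
from h import *
for n in("side","top"):
    im=grab_frame(n);im=im[80:270,180:420] if n=="side" else im[90:250,200:430]
    cv2.imwrite(f"pics/ab_{n}.png",cv2.resize(im[:,:,::-1],None,fx=3,fy=3,interpolation=cv2.INTER_CUBIC))
E
```

```text
time: 5.88
tool_pos: [0.5599, -0.1148, 0.2005]
tool_rot: [0.0, 0.655, 0.755, 0.0]
contact_force: [-0.6, 0.3, -0.9]
gripper_width: 1.0
t 5.875 pos [ 0.5599 -0.1148  0.2005] F [-0.6  0.3 -0.9] w 1.0 q [-0.33 -0.04  1.79 -0.    1.39 -0.47]
turn units [ 0.    0.   -0.01] | shift now-axes [0.07 0.03 4.42] | shift after turn [0.06 0.04 4.42] err mm [   0.8    2.1 -132.5]
```

View pics/ab_side.png

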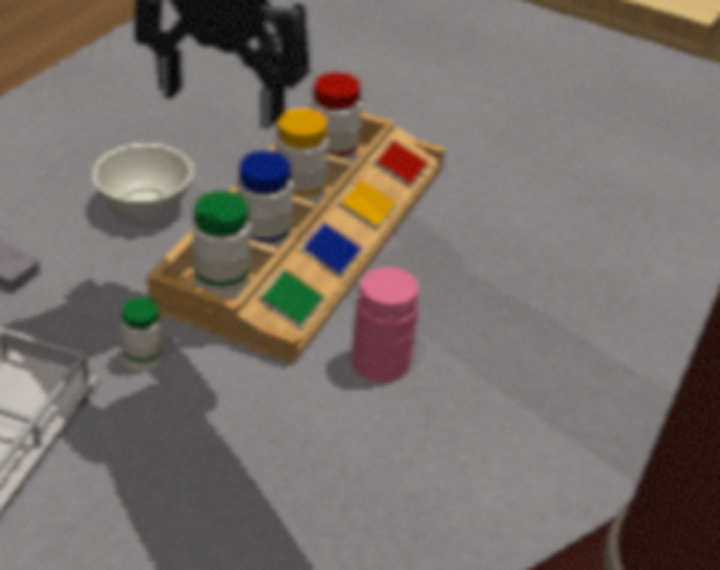

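View pics/ab_top.png

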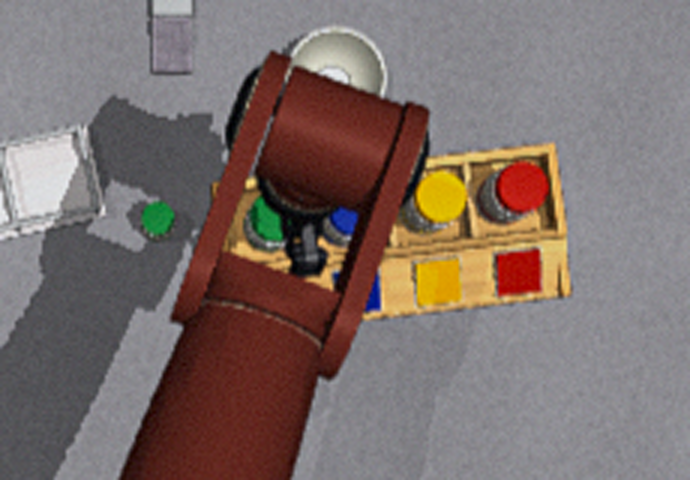

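```bash
python3 - <<'E'
from h import *
p=np.array([.5599,-.1148,.2005]);y=np.array([np.cos(.1426),np.sin(.1426),0])
for z in(.183,.196):
  P=[np.r_[p[:2],z]+s*.05*y for s in(1,-1)]
  print(z,proj("side",P).round(1).tolist(),proj("top",P).round(1).tolist())
E
```

```text
0.183 [[236.4, 115.4], [271.3, 126.1]] [[293.1, 138.5], [297.7, 176.2]]
0.196 [[236.3, 110.9], [271.4, 121.6]] [[293.5, 137.6], [298.2, 175.6]]
```

The projected fingertips match the side picture to about 1 px. I go down, close and check.

```bash
python3 -m crank '[{"angular":[0,0,0],"delta_pos":[0.06,0.04,0.7],"gripper":1},{"angular":[0,0,0],"delta_pos":[0,0,0.8],"gripper":1},{"angular":[0,0,0],"delta_pos":[0,0,0.8],"gripper":1},{"angular":[0,0,0],"delta_pos":[0,0,0.8],"gripper":1},{"angular":[0,0,0],"delta_pos":[0,0,0.7],"gripper":1},{"angular":[0,0,0],"delta_pos":[0,0,0.58],"gripper":1},{"angular":[0,0,0],"delta_pos":[0,0,0],"gripper":1},{"angular":[0,0,0],"delta_pos":[0,0,0],"gripper":1}]'
python3 -m crank '[{"angular":[0,0,0],"delta_pos":[0,0,0],"gripper":0},{"angular":[0,0,0],"delta_pos":[0,0,0],"gripper":0},{"angular":[0,0,0],"delta_pos":[0,0,0],"gripper":0},{"angular":[0,0,0],"delta_pos":[0,0,0],"gripper":0},{"angular":[0,0,0],"delta_pos":[0,0,0],"gripper":0},{"angular":[0,0,0],"delta_pos":[0,0,0],"gripper":0}]'
python3 plan.py .5437 .3401 .17 .243
```

```text
time: 6.98
tool_pos: [0.5616, -0.1122, 0.0695]
tool_rot: [0.001, 0.655, 0.756, 0.0]
contact_force: [0.6, -0.3, 0.2]
gripper_width: 0.999
time: 7.72
tool_pos: [0.5618, -0.1124, 0.0702]
tool_rot: [0.001, 0.655, 0.756, 0.0]
contact_force: [-0.9, 0.0, 4.6]
gripper_width: 0.596
t 7.725 pos [ 0.5618 -0.1124  0.0702] F [-0.9  0.   4.6] w 0.596 q [-0.33  0.11  1.87 -0.    1.16 -0.47]
turn units [ 0.02  0.01 -1.15] | shift now-axes [15.01  1.55 -3.34] | shift after turn [14.79  3.04 -3.33] err mm [-18.1 452.5  99.8]
```

```bash
python3 -m crank '[{"angular":[0,0,0],"delta_pos":[0,0,-0.4],"gripper":0},{"angular":[0,0,0],"delta_pos":[0,0,-0.6],"gripper":0},{"angular":[0,0,0],"delta_pos":[0,0,-0.8],"gripper":0},{"angular":[0,0,0],"delta_pos":[0,0,-0.8],"gripper":0},{"angular":[0,0,0],"delta_pos":[0,0,-0.7],"gripper":0},{"angular":[0,0,0],"delta_pos":[0,0,0],"gripper":0}]'
python3 plan.py .5437 .3401 .17 .243
python3 - <<'E'
from h import *
im=grab_frame("side");im=im[60:260,150:420]
cv2.imwrite("pics/lift1.png",cv2.resize(im[:,:,::-1],None,fx=2.8,fy=2.8,interpolation=cv2.INTER_CUBIC))
E
```

```text
time: 8.48
tool_pos: [0.5625, -0.1125, 0.1708]
tool_rot: [0.002, 0.655, 0.756, 0.001]
contact_force: [0.5, 0.4, -1.5]
gripper_width: 0.59
t 8.475 pos [ 0.5625 -0.1125  0.1708] F [ 0.5  0.4 -1.5] w 0.59 q [-0.33 -0.01  1.81  0.    1.34 -0.47]
turn units [ 0.05  0.03 -1.15] | shift now-axes [15.02  1.53  0.  ] | shift after turn [14.79  3.02  0.03] err mm [-18.8 452.6  -0.8]
```

View pics/lift1.png

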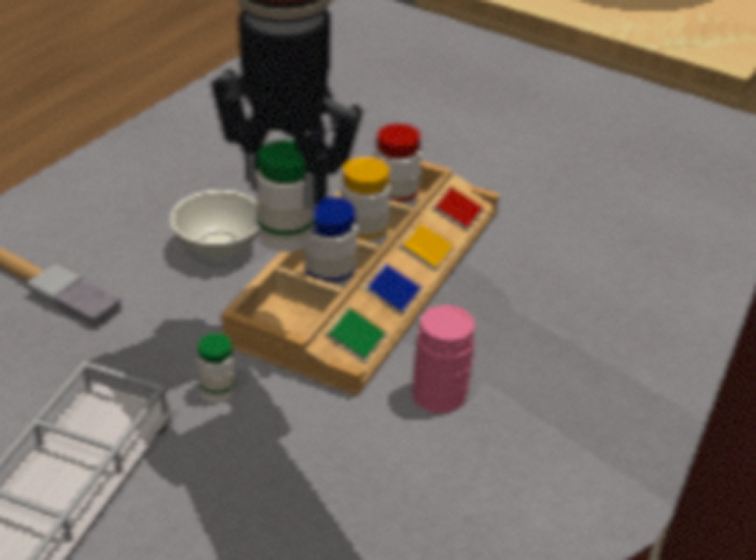

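The green jar is lifted upright (crop px 282,190) and its bay is empty. Now I carry it to the left bay.

```bash
python3 -m crank '[{"angular":[0,0,-0.6],"delta_pos":[0.3,0,0],"gripper":0},{"angular":[0,0,-0.55],"delta_pos":[0.6,0.1,0],"gripper":0},{"angular":[0,0,0],"delta_pos":[0.9,0.2,0],"gripper":0},{"angular":[0,0,0],"delta_pos":[1,0.2,0],"gripper":0},{"angular":[0,0,0],"delta_pos":[1,0.2,0],"gripper":0},{"angular":[0,0,0],"delta_pos":[1,0.2,0],"gripper":0},{"angular":[0,0,0],"delta_pos":[1,0.2,0],"gripper":0},{"angular":[0,0,0],"delta_pos":[1,0.2,0],"gripper":0},{"angular":[0,0,0],"delta_pos":[1,0.2,0],"gripper":0},{"angular":[0,0,0],"delta_pos":[1,0.2,0],"gripper":0},{"angular":[0,0,0],"delta_pos":[1,0.2,0],"gripper":0},{"angular":[0,0,0],"delta_pos":[1,0.2,0],"gripper":0}]'
python3 plan.py .5437 .3401 .17 .243
```

```text
time: 10.02
tool_pos: [0.5448, 0.2195, 0.1668]
tool_rot: [-0.001, 0.616, 0.788, -0.001]
contact_force: [0.4, 0.1, -1.3]
gripper_width: 0.593
t 10.025 pos [0.5448 0.2195 0.1668] F [ 0.4  0.1 -1.3] w 0.593 q [0.26 0.03 1.78 0.   1.34 0.01]
turn units [-0.02 -0.    0.02] | shift now-axes [ 3.91  0.94 -0.11] | shift after turn [ 3.91  0.93 -0.11] err mm [ -1.1 120.6   3.2]
```

```bash
python3 -m crank '[{"angular":[0,0,0],"delta_pos":[0.9,0.2,0],"gripper":0},{"angular":[0,0,0],"delta_pos":[0.9,0.2,-0.05],"gripper":0},{"angular":[0,0,0],"delta_pos":[0.9,0.2,0],"gripper":0},{"angular":[0,0,0],"delta_pos":[0.7,0.2,0],"gripper":0},{"angular":[0,0,0],"delta_pos":[0.4,0.1,0],"gripper":0},{"angular":[0,0,0],"delta_pos":[0,0,0],"gripper":0},{"angular":[0,0,0],"delta_pos":[0,0,0],"gripper":0},{"angular":[0,0,0],"delta_pos":[0,0,0],"gripper":0}]'
python3 plan.py .5437 .3401 .0715 .243
python3 - <<'E'
from h import *
for n in("side","top"):
    im=grab_frame(n);im=im[130:330,60:300] if n=="side" else im[100:240,80:320]
    cv2.imwrite(f"pics/pl1_{n}.png",cv2.resize(im[:,:,::-1],None,fx=3,fy=3,interpolation=cv2.INTER_CUBIC))
E
```

```text
time: 11.02
tool_pos: [0.5449, 0.3342, 0.1694]
tool_rot: [0.0, 0.616, 0.787, -0.0]
contact_force: [-0.1, 0.4, -2.6]
gripper_width: 0.594
t 11.025 pos [0.5449 0.3342 0.1694] F [-0.1  0.4 -2.6] w 0.594 q [ 0.43  0.14  1.65 -0.    1.35  0.19]
turn units [-0.    0.   -0.01] | shift now-axes [0.2  0.01 3.26] | shift after turn [0.2  0.01 3.26] err mm [ -1.2   5.9 -97.9]
```

View pics/pl1_side.png

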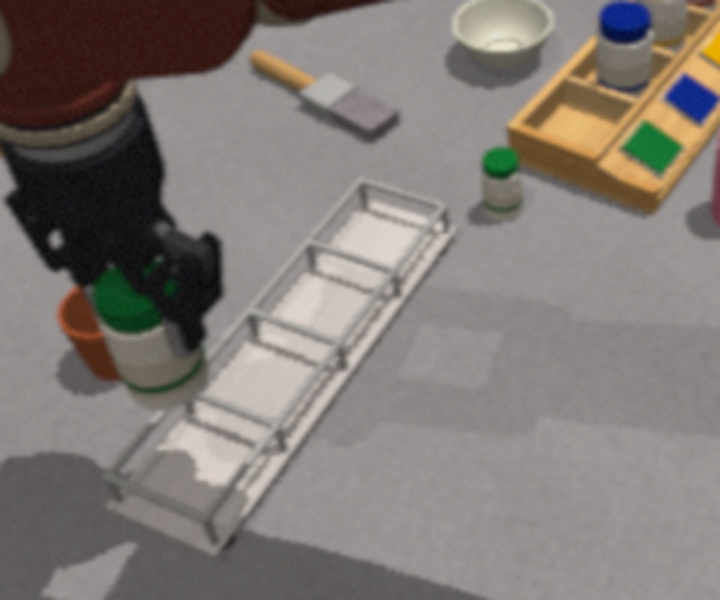

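View pics/pl1_top.png

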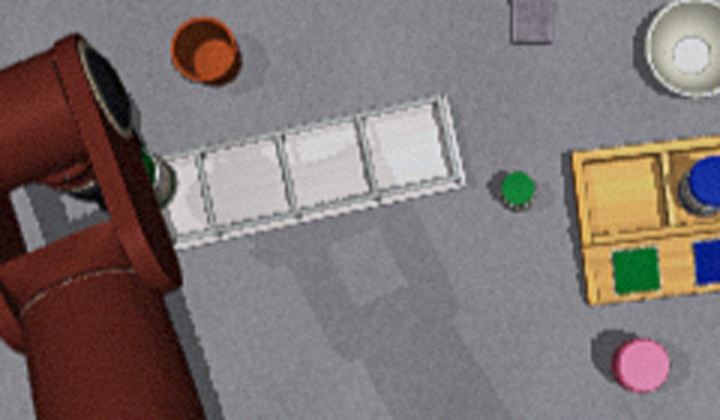

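```bash
python3 - <<'E'
from h import *
print(proj("side",[[.5449,.3342,.111]]),"seen ~(114,258)")
print("pot rim", ray("top",[148,116],.06), "rim near edge",ray("top",[149,127],.05))
p=np.array([.5437,.3401]);y=np.array([np.cos(.243),np.sin(.243)])
print("finger back",p+y*.058)
E
```

```text
[[117.54694649 255.59610364]] seen ~(114,258)
pot rim [0.68666116 0.30268095 0.06      ] rim near edge [0.65665008 0.30077052 0.05      ]
finger back [0.59999599 0.3540557 ]
```

```bash
python3 -m crank '[{"angular":[0,0,0],"delta_pos":[0.1,0,0.4],"gripper":0},{"angular":[0,0,0],"delta_pos":[0.1,0,0.6],"gripper":0},{"angular":[0,0,0],"delta_pos":[0,0,0.7],"gripper":0},{"angular":[0,0,0],"delta_pos":[0,0,0.7],"gripper":0},{"angular":[0,0,0],"delta_pos":[0,0,0.4],"gripper":0},{"angular":[0,0,0],"delta_pos":[0,0,0.2],"gripper":0},{"angular":[0,0,0],"delta_pos":[0,0,0],"gripper":0},{"angular":[0,0,0],"delta_pos":[0,0,0],"gripper":0}]'
python3 -m crank '[{"angular":[0,0,0],"delta_pos":[0,0,0.05],"gripper":0},{"angular":[0,0,0],"delta_pos":[0,0,0.05],"gripper":0},{"angular":[0,0,0],"delta_pos":[0,0,0.05],"gripper":0},{"angular":[0,0,0],"delta_pos":[0,0,0],"gripper":0}]'
python3 plan.py .5437 .3401 .072 .243
python3 - <<'E'
from h import *
im=grab_frame("side");im=im[200:330,60:240]
cv2.imwrite(f"pics/pl1b.png",cv2.resize(im[:,:,::-1],None,fx=4,fy=4,interpolation=cv2.INTER_CUBIC))
E
```

```text
time: 12.12
tool_pos: [0.544, 0.3411, 0.0805]
tool_rot: [0.0, 0.616, 0.788, 0.001]
contact_force: [-0.2, -1.0, -2.3]
gripper_width: 0.591
time: 12.62
tool_pos: [0.5431, 0.3406, 0.0746]
tool_rot: [-0.0, 0.616, 0.788, -0.0]
contact_force: [0.1, 0.9, -2.3]
gripper_width: 0.593
t 12.625 pos [0.5431 0.3406 0.0746] F [ 0.1  0.9 -2.3] w 0.593 q [ 0.44  0.25  1.7  -0.    1.19  0.2 ]
turn units [-0.  0.  0.] | shift now-axes [-0.02  0.01  0.09] | shift after turn [-0.02  0.01  0.09] err mm [ 0.6 -0.5 -2.6]
```

View pics/pl1b.png

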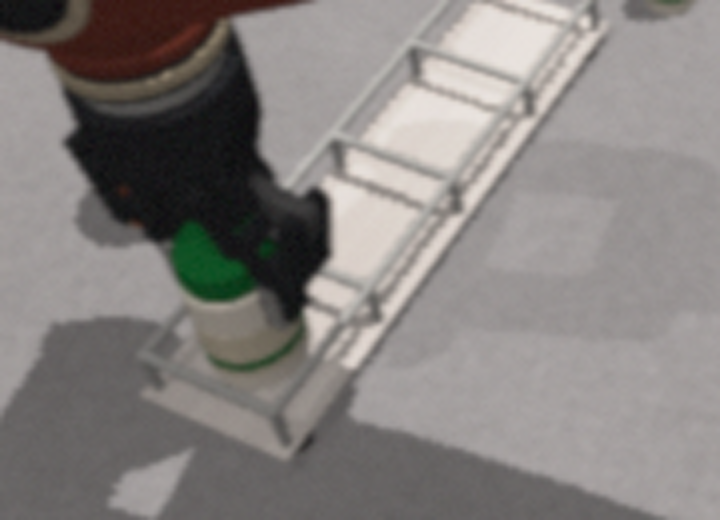

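The green jar is inside the leftmost bay, clear of the rods (crop px 250,350). I creep down to contact.

```bash
python3 -m crank '[{"angular":[0,0,0],"delta_pos":[0,0,0.03],"gripper":0},{"angular":[0,0,0],"delta_pos":[0,0,0.03],"gripper":0},{"angular":[0,0,0],"delta_pos":[0,0,0],"gripper":0}]'
python3 -m crank '[{"angular":[0,0,0],"delta_pos":[0,0,0.03],"gripper":0},{"angular":[0,0,0],"delta_pos":[0,0,0],"gripper":0}]'
```

```text
time: 13.05
tool_pos: [0.5432, 0.3407, 0.073]
tool_rot: [-0.0, 0.616, 0.788, -0.0]
contact_force: [-0.7, 0.1, -1.7]
gripper_width: 0.592
time: 13.3
tool_pos: [0.5433, 0.3408, 0.0723]
tool_rot: [0.0, 0.616, 0.788, 0.0]
contact_force: [-0.4, -0.2, -1.2]
gripper_width: 0.592
```

```bash
python3 -m crank '[{"angular":[0,0,0],"delta_pos":[0,0,0.03],"gripper":0},{"angular":[0,0,0],"delta_pos":[0,0,0],"gripper":0}]'
python3 -m crank '[{"angular":[0,0,0],"delta_pos":[0,0,0.03],"gripper":0},{"angular":[0,0,0],"delta_pos":[0,0,0],"gripper":0}]'
```

```text
time: 13.55
tool_pos: [0.5434, 0.3408, 0.0722]
tool_rot: [-0.0, 0.616, 0.788, -0.0]
contact_force: [-3.7, -0.4, 4.4]
gripper_width: 0.594
time: 13.8
tool_pos: [0.5434, 0.3409, 0.0722]
tool_rot: [-0.0, 0.616, 0.788, -0.0]
contact_force: [-5.8, -2.2, 9.7]
gripper_width: 0.591
```

There is contact at TCP z=0.072 with about 10 N. I release and retreat.

```bash
python3 -m crank '[{"angular":[0,0,0],"delta_pos":[0,0,-0.02],"gripper":0.7},{"angular":[0,0,0],"delta_pos":[0,0,0],"gripper":0.8},{"angular":[0,0,0],"delta_pos":[0,0,0],"gripper":1},{"angular":[0,0,0],"delta_pos":[0,0,0],"gripper":1},{"angular":[0,0,0],"delta_pos":[0,0,0],"gripper":1}]'
python3 -m crank '[{"angular":[0,0,0],"delta_pos":[0,0,-0.4],"gripper":1},{"angular":[0,0,0],"delta_pos":[0,0,-0.8],"gripper":1},{"angular":[0,0,0],"delta_pos":[0,0,-1],"gripper":1},{"angular":[0,0,0],"delta_pos":[0,0,-1],"gripper":1},{"angular":[0,0,0],"delta_pos":[0,0,-0.6],"gripper":1},{"angular":[0,0,0],"delta_pos":[0,0,0],"gripper":1}]'
python3 plan.py .5671 -.1861 .17 .1426
```

```text
time: 14.42
tool_pos: [0.5433, 0.3407, 0.0709]
tool_rot: [-0.0, 0.616, 0.788, -0.0]
contact_force: [0.4, -0.2, -0.4]
gripper_width: 1.002
time: 15.18
tool_pos: [0.5443, 0.3412, 0.1874]
tool_rot: [0.001, 0.616, 0.788, 0.002]
contact_force: [0.3, 0.0, -0.6]
gripper_width: 1.003
t 15.175 pos [0.5443 0.3412 0.1874] F [ 0.3  0.  -0.6] w 1.003 q [0.44 0.13 1.63 0.   1.37 0.2 ]
turn units [ 0.04 -0.01  1.15] | shift now-axes [-17.24  -3.5    0.55] | shift after turn [-17.51  -1.75   0.58] err mm [  22.8 -527.3  -17.4]
```

```bash
python3 -m crank '[{"angular":[0,0,0.6],"delta_pos":[-0.8,-0.2,0],"gripper":1},{"angular":[0,0,0.55],"delta_pos":[-1,-0.2,0],"gripper":1},{"angular":[0,0,0],"delta_pos":[-1,-0.1,0],"gripper":1},{"angular":[0,0,0],"delta_pos":[-1,-0.1,0],"gripper":1},{"angular":[0,0,0],"delta_pos":[-1,-0.1,0],"gripper":1},{"angular":[0,0,0],"delta_pos":[-1,-0.1,0],"gripper":1},{"angular":[0,0,0],"delta_pos":[-1,-0.1,0],"gripper":1},{"angular":[0,0,0],"delta_pos":[-1,-0.1,0],"gripper":1},{"angular":[0,0,0],"delta_pos":[-1,-0.1,0],"gripper":1},{"angular":[0,0,0],"delta_pos":[-1,-0.1,0],"gripper":1},{"angular":[0,0,0],"delta_pos":[-1,-0.1,0],"gripper":1},{"angular":[0,0,0],"delta_pos":[-1,-0.1,0],"gripper":1}]'
python3 plan.py .5671 -.1861 .17 .1426
python3 - <<'E'
from h import *
for n in("side","top"):
    im=grab_frame(n);cv2.imwrite(f"pics/c2_{n}.png",cv2.resize(im[:,:,::-1],None,fx=1.5,fy=1.5,interpolation=cv2.INTER_CUBIC))
E
```

```text
time: 16.68
tool_pos: [0.5544, -0.0177, 0.1829]
tool_rot: [-0.001, 0.656, 0.755, -0.001]
contact_force: [-0.0, 0.2, 0.7]
gripper_width: 0.999
t 16.675 pos [ 0.5544 -0.0177  0.1829] F [-0.   0.2  0.7] w 0.999 q [-0.17 -0.06  1.84 -0.    1.37 -0.31]
turn units [-0.04 -0.01 -0.02] | shift now-axes [-5.62 -0.37  0.43] | shift after turn [-5.62 -0.38  0.43] err mm [  12.7 -168.4  -12.9]
```

View pics/c2_side.png

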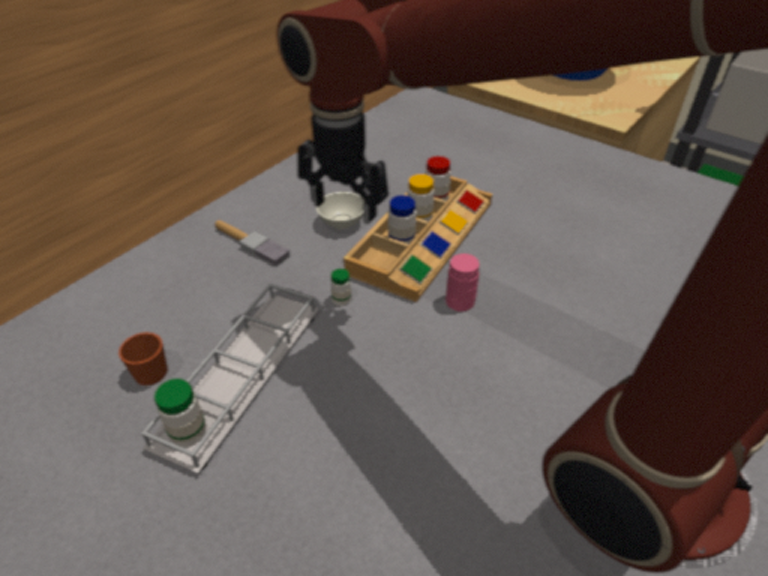

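View pics/c2_top.png

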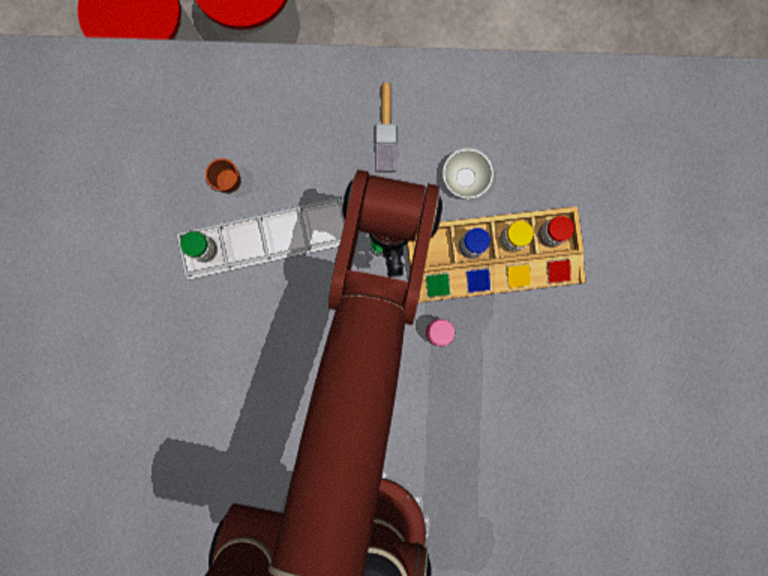

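The green jar stands upright in the leftmost work bay (side 1.5x px 180,410), and the other jars are untouched. Next is blue.

```bash
python3 -m crank '[{"angular":[0,0,0],"delta_pos":[-1,-0.1,0],"gripper":1},{"angular":[0,0,0],"delta_pos":[-1,-0.1,0.1],"gripper":1},{"angular":[0,0,0],"delta_pos":[-1,-0.1,0.1],"gripper":1},{"angular":[0,0,0],"delta_pos":[-1,-0.1,0.1],"gripper":1},{"angular":[0,0,0],"delta_pos":[-1,0,0.1],"gripper":1},{"angular":[0,0,0],"delta_pos":[-0.6,0,0],"gripper":1},{"angular":[0,0,0],"delta_pos":[0,0,0],"gripper":1},{"angular":[0,0,0],"delta_pos":[0,0,0],"gripper":1}]'
python3 plan.py .5671 -.1861 .07 .1426
```

```text
time: 17.77
tool_pos: [0.5679, -0.1829, 0.1727]
tool_rot: [-0.0, 0.655, 0.756, 0.0]
contact_force: [-0.5, -0.2, 0.3]
gripper_width: 1.001
t 17.775 pos [ 0.5679 -0.1829  0.1727] F [-0.5 -0.2  0.3] w 1.001 q [-0.44  0.04  1.75  0.    1.35 -0.58]
turn units [-0.01 -0.01  0.01] | shift now-axes [-0.1  -0.04  3.42] | shift after turn [-0.1  -0.04  3.42] err mm [  -0.8   -3.2 -102.7]
```

```bash
python3 -m crank '[{"angular":[0,0,0],"delta_pos":[-0.1,-0.04,0.5],"gripper":1},{"angular":[0,0,0],"delta_pos":[0,0,0.8],"gripper":1},{"angular":[0,0,0],"delta_pos":[0,0,0.8],"gripper":1},{"angular":[0,0,0],"delta_pos":[0,0,0.8],"gripper":1},{"angular":[0,0,0],"delta_pos":[0,0,0.5],"gripper":1},{"angular":[0,0,0],"delta_pos":[0,0,0],"gripper":1},{"angular":[0,0,0],"delta_pos":[0,0,0],"gripper":1}]'
python3 -m crank '[{"angular":[0,0,0],"delta_pos":[0,0,0],"gripper":0},{"angular":[0,0,0],"delta_pos":[0,0,0],"gripper":0},{"angular":[0,0,0],"delta_pos":[0,0,0],"gripper":0},{"angular":[0,0,0],"delta_pos":[0,0,0],"gripper":0},{"angular":[0,0,0],"delta_pos":[0,0,0],"gripper":0},{"angular":[0,0,0],"delta_pos":[0,0,0],"gripper":0}]'
python3 -m crank '[{"angular":[0,0,0],"delta_pos":[0,0,-0.4],"gripper":0},{"angular":[0,0,0],"delta_pos":[0,0,-0.6],"gripper":0},{"angular":[0,0,0],"delta_pos":[0,0,-0.8],"gripper":0},{"angular":[0,0,0],"delta_pos":[0,0,-0.8],"gripper":0},{"angular":[0,0,0],"delta_pos":[0,0,-0.7],"gripper":0},{"angular":[0,0,0],"delta_pos":[0,0,0],"gripper":0}]'
python3 plan.py .5629 .2625 .17 .243
```

```text
time: 18.65
tool_pos: [0.5679, -0.1871, 0.0718]
tool_rot: [0.001, 0.655, 0.756, 0.0]
contact_force: [0.2, 0.1, -0.4]
gripper_width: 0.994
time: 19.4
tool_pos: [0.568, -0.1874, 0.0724]
tool_rot: [0.001, 0.655, 0.756, 0.0]
contact_force: [-1.8, -0.1, 6.0]
gripper_width: 0.594
time: 20.15
tool_pos: [0.5687, -0.1875, 0.173]
tool_rot: [0.002, 0.655, 0.756, 0.001]
contact_force: [0.2, -0.1, -2.1]
gripper_width: 0.593
t 20.15 pos [ 0.5687 -0.1875  0.173 ] F [ 0.2 -0.1 -2.1] w 0.593 q [-0.44  0.05  1.75  0.    1.34 -0.59]
turn units [ 0.05  0.03 -1.15] | shift now-axes [14.88  1.94  0.07] | shift after turn [14.61  3.42  0.1 ] err mm [ -5.8 450.   -3. ]
```

```bash
python3 -m crank '[{"angular":[0,0,-0.6],"delta_pos":[0.3,0,0],"gripper":0},{"angular":[0,0,-0.55],"delta_pos":[0.6,0.1,0],"gripper":0},{"angular":[0,0,0],"delta_pos":[0.9,0.2,0],"gripper":0},{"angular":[0,0,0],"delta_pos":[1,0.2,0],"gripper":0},{"angular":[0,0,0],"delta_pos":[1,0.2,0],"gripper":0},{"angular":[0,0,0],"delta_pos":[1,0.2,0],"gripper":0},{"angular":[0,0,0],"delta_pos":[1,0.2,0],"gripper":0},{"angular":[0,0,0],"delta_pos":[1,0.2,0],"gripper":0},{"angular":[0,0,0],"delta_pos":[1,0.2,0],"gripper":0},{"angular":[0,0,0],"delta_pos":[1,0.2,0],"gripper":0},{"angular":[0,0,0],"delta_pos":[1,0.3,0],"gripper":0},{"angular":[0,0,0],"delta_pos":[1,0.3,0],"gripper":0}]'
python3 plan.py .5629 .2625 .17 .243
```

```text
time: 21.65
tool_pos: [0.557, 0.1462, 0.169]
tool_rot: [-0.001, 0.616, 0.788, -0.0]
contact_force: [0.4, 0.2, -1.8]
gripper_width: 0.591
t 21.65 pos [0.557  0.1462 0.169 ] F [ 0.4  0.2 -1.8] w 0.591 q [ 0.13 -0.    1.8   0.    1.34 -0.12]
turn units [-0.02 -0.01  0.02] | shift now-axes [ 3.72  1.13 -0.03] | shift after turn [ 3.72  1.12 -0.03] err mm [  5.9 116.3   1. ]
```

```bash
python3 -m crank '[{"angular":[0,0,0],"delta_pos":[0.9,0.3,0],"gripper":0},{"angular":[0,0,0],"delta_pos":[0.9,0.3,0],"gripper":0},{"angular":[0,0,0],"delta_pos":[0.9,0.3,0],"gripper":0},{"angular":[0,0,0],"delta_pos":[0.7,0.2,0],"gripper":0},{"angular":[0,0,0],"delta_pos":[0.4,0.05,0],"gripper":0},{"angular":[0,0,0],"delta_pos":[0,0,0],"gripper":0},{"angular":[0,0,0],"delta_pos":[0,0,0],"gripper":0}]'
python3 plan.py .5629 .2625 .076 .243
```

```text
time: 22.52
tool_pos: [0.564, 0.2627, 0.1699]
tool_rot: [0.0, 0.616, 0.788, -0.0]
contact_force: [-1.1, 1.0, -2.4]
gripper_width: 0.59
t 22.525 pos [0.564  0.2627 0.1699] F [-1.1  1.  -2.4] w 0.59 q [ 0.32  0.11  1.69 -0.    1.35  0.07]
turn units [-0.    0.01 -0.  ] | shift now-axes [ 0.   -0.04  3.13] | shift after turn [ 0.   -0.04  3.13] err mm [ -1.1  -0.2 -93.9]
```

Descend to about 5 mm above the expected contact, then look.

```bash
python3 -m crank '[{"angular":[0,0,0],"delta_pos":[0,-0.04,0.4],"gripper":0},{"angular":[0,0,0],"delta_pos":[0,0,0.6],"gripper":0},{"angular":[0,0,0],"delta_pos":[0,0,0.7],"gripper":0},{"angular":[0,0,0],"delta_pos":[0,0,0.7],"gripper":0},{"angular":[0,0,0],"delta_pos":[0,0,0.4],"gripper":0},{"angular":[0,0,0],"delta_pos":[0,0,0.2],"gripper":0},{"angular":[0,0,0],"delta_pos":[0,0,0],"gripper":0},{"angular":[0,0,0],"delta_pos":[0,0,0],"gripper":0}]'
python3 - <<'E'
from h import *
im=grab_frame("side");im=im[180:330,60:260]
cv2.imwrite(f"pics/pl2b.png",cv2.resize(im[:,:,::-1],None,fx=3.8,fy=3.8,interpolation=cv2.INTER_CUBIC))
E
```

```text
time: 23.52
tool_pos: [0.5636, 0.2633, 0.081]
tool_rot: [0.001, 0.616, 0.788, 0.001]
contact_force: [0.4, 1.2, -2.4]
gripper_width: 0.592
```

View pics/pl2b.png

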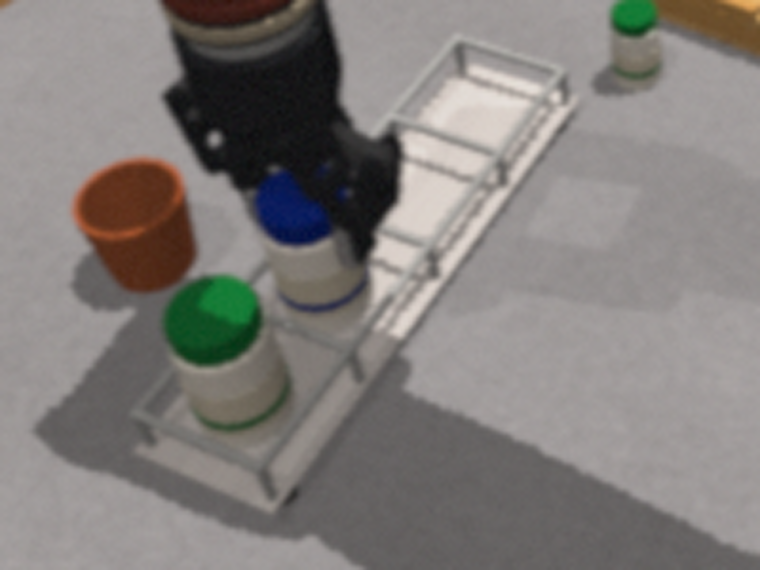

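The blue jar is centred in the second bay (crop px 320,280) and the green one is undisturbed. I creep down.

```bash
python3 -m crank '[{"angular":[0,0,0],"delta_pos":[0,0,0.06],"gripper":0},{"angular":[0,0,0],"delta_pos":[0,0,0.05],"gripper":0},{"angular":[0,0,0],"delta_pos":[0,0,0.04],"gripper":0},{"angular":[0,0,0],"delta_pos":[0,0,0.03],"gripper":0},{"angular":[0,0,0],"delta_pos":[0,0,0.03],"gripper":0},{"angular":[0,0,0],"delta_pos":[0,0,0],"gripper":0}]'
python3 -m crank '[{"angular":[0,0,0],"delta_pos":[0,0,0.03],"gripper":0},{"angular":[0,0,0],"delta_pos":[0,0,0],"gripper":0}]'
```

```text
time: 24.32
tool_pos: [0.5629, 0.2631, 0.0744]
tool_rot: [-0.0, 0.616, 0.788, -0.0]
contact_force: [-4.5, -1.4, 3.7]
gripper_width: 0.589
time: 24.58
tool_pos: [0.5629, 0.2631, 0.0744]
tool_rot: [-0.0, 0.616, 0.788, -0.0]
contact_force: [-5.8, -2.1, 7.7]
gripper_width: 0.589
```

```bash
python3 -m crank '[{"angular":[0,0,0],"delta_pos":[0,0,-0.02],"gripper":0.7},{"angular":[0,0,0],"delta_pos":[0,0,0],"gripper":0.8},{"angular":[0,0,0],"delta_pos":[0,0,0],"gripper":1},{"angular":[0,0,0],"delta_pos":[0,0,0],"gripper":1},{"angular":[0,0,0],"delta_pos":[0,0,0],"gripper":1}]'
python3 -m crank '[{"angular":[0,0,0],"delta_pos":[0,0,-0.4],"gripper":1},{"angular":[0,0,0],"delta_pos":[0,0,-0.8],"gripper":1},{"angular":[0,0,0],"delta_pos":[0,0,-1],"gripper":1},{"angular":[0,0,0],"delta_pos":[0,0,-1],"gripper":1},{"angular":[0,0,0],"delta_pos":[0,0,-0.3],"gripper":1},{"angular":[0,0,0],"delta_pos":[0,0,0],"gripper":1}]'
python3 plan.py .5828 -.2674 .17 .1426
```

```text
time: 25.2
tool_pos: [0.5629, 0.263, 0.0733]
tool_rot: [-0.0, 0.616, 0.788, -0.0]
contact_force: [-1.1, -0.0, 0.1]
gripper_width: 1.003
time: 25.95
tool_pos: [0.5632, 0.2631, 0.1791]
tool_rot: [0.0, 0.616, 0.788, 0.001]
contact_force: [0.1, -0.0, -1.2]
gripper_width: 1.0
t 25.95 pos [0.5632 0.2631 0.1791] F [ 0.1 -0.  -1.2] w 1.0 q [0.32 0.09 1.69 0.   1.36 0.07]
turn units [ 0.02 -0.    1.15] | shift now-axes [-17.32  -3.63   0.3 ] | shift after turn [-17.6   -1.87   0.3 ] err mm [  19.6 -530.5   -9.1]
```

```bash
python3 -m crank '[{"angular":[0,0,0.6],"delta_pos":[-0.8,-0.2,0],"gripper":1},{"angular":[0,0,0.55],"delta_pos":[-1,-0.2,0],"gripper":1},{"angular":[0,0,0],"delta_pos":[-1,-0.1,0],"gripper":1},{"angular":[0,0,0],"delta_pos":[-1,-0.1,0],"gripper":1},{"angular":[0,0,0],"delta_pos":[-1,-0.1,0],"gripper":1},{"angular":[0,0,0],"delta_pos":[-1,-0.1,0],"gripper":1},{"angular":[0,0,0],"delta_pos":[-1,-0.1,0],"gripper":1},{"angular":[0,0,0],"delta_pos":[-1,-0.1,0],"gripper":1},{"angular":[0,0,0],"delta_pos":[-1,-0.1,0],"gripper":1},{"angular":[0,0,0],"delta_pos":[-1,-0.1,0],"gripper":1},{"angular":[0,0,0],"delta_pos":[-1,-0.1,0],"gripper":1},{"angular":[0,0,0],"delta_pos":[-1,-0.1,0],"gripper":1}]'
python3 plan.py .5828 -.2674 .17 .1426
```

```text
time: 27.45
tool_pos: [0.5746, -0.0942, 0.1762]
tool_rot: [-0.002, 0.655, 0.756, -0.001]
contact_force: [0.6, 0.0, 0.4]
gripper_width: 1.003
t 27.45 pos [ 0.5746 -0.0942  0.1762] F [0.6 0.  0.4] w 1.003 q [-0.29  0.01  1.78  0.    1.36 -0.43]
turn units [-0.03 -0.02  0.  ] | shift now-axes [-5.75 -0.55  0.2 ] | shift after turn [-5.75 -0.55  0.21] err mm [   8.2 -173.2   -6.2]
```

```bash
python3 -m crank '[{"angular":[0,0,0],"delta_pos":[-1,-0.1,0],"gripper":1},{"angular":[0,0,0],"delta_pos":[-1,-0.1,0.1],"gripper":1},{"angular":[0,0,0],"delta_pos":[-1,-0.1,0.1],"gripper":1},{"angular":[0,0,0],"delta_pos":[-1,-0.1,0],"gripper":1},{"angular":[0,0,0],"delta_pos":[-1,-0.1,0],"gripper":1},{"angular":[0,0,0],"delta_pos":[-0.75,-0.05,0],"gripper":1},{"angular":[0,0,0],"delta_pos":[0,0,0],"gripper":1},{"angular":[0,0,0],"delta_pos":[0,0,0],"gripper":1}]'
python3 plan.py .5828 -.2674 .07 .1426
python3 - <<'E'
from h import *
im=grab_frame("side");im=im[60:340,60:420]
cv2.imwrite(f"pics/c3.png",cv2.resize(im[:,:,::-1],None,fx=2.1,fy=2.1,interpolation=cv2.INTER_CUBIC))
E
```

```text
time: 28.45
tool_pos: [0.5837, -0.2659, 0.1718]
tool_rot: [-0.001, 0.655, 0.756, 0.0]
contact_force: [-0.6, 0.2, -1.1]
gripper_width: 1.003
t 28.45 pos [ 0.5837 -0.2659  0.1718] F [-0.6  0.2 -1.1] w 1.003 q [-0.54  0.15  1.64  0.    1.35 -0.69]
turn units [-0.01 -0.01  0.01] | shift now-axes [-0.05 -0.03  3.39] | shift after turn [-0.05 -0.04  3.39] err mm [  -0.9   -1.5 -101.8]
```

View pics/c3.png

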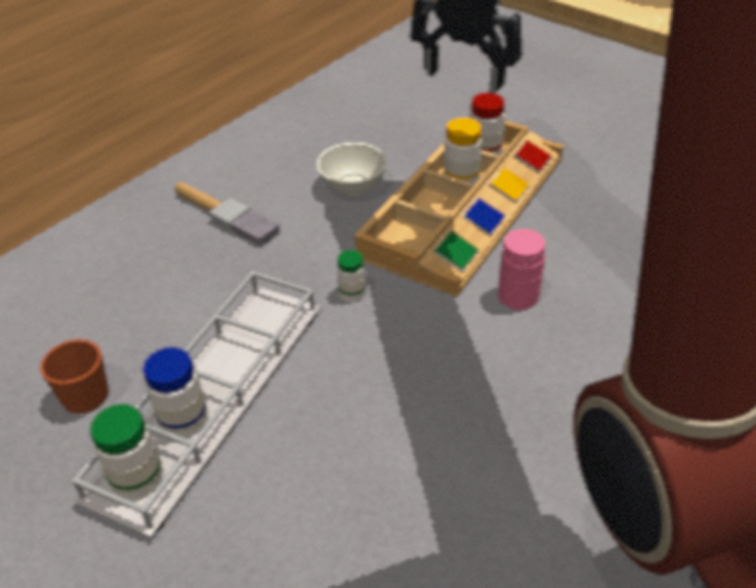

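Green (crop px 125,450) and blue (175,390) stand upright in bays 1 and 2. Next I grasp yellow.

```bash
python3 -m crank '[{"angular":[0,0,0],"delta_pos":[-0.05,-0.03,0.5],"gripper":1},{"angular":[0,0,0],"delta_pos":[0,0,0.8],"gripper":1},{"angular":[0,0,0],"delta_pos":[0,0,0.8],"gripper":1},{"angular":[0,0,0],"delta_pos":[0,0,0.8],"gripper":1},{"angular":[0,0,0],"delta_pos":[0,0,0.45],"gripper":1},{"angular":[0,0,0],"delta_pos":[0,0,0],"gripper":1},{"angular":[0,0,0],"delta_pos":[0,0,0],"gripper":1}]'
python3 -m crank '[{"angular":[0,0,0],"delta_pos":[0,0,0],"gripper":0},{"angular":[0,0,0],"delta_pos":[0,0,0],"gripper":0},{"angular":[0,0,0],"delta_pos":[0,0,0],"gripper":0},{"angular":[0,0,0],"delta_pos":[0,0,0],"gripper":0},{"angular":[0,0,0],"delta_pos":[0,0,0],"gripper":0},{"angular":[0,0,0],"delta_pos":[0,0,0],"gripper":0}]'
python3 -m crank '[{"angular":[0,0,0],"delta_pos":[0,0,-0.4],"gripper":0},{"angular":[0,0,0],"delta_pos":[0,0,-0.6],"gripper":0},{"angular":[0,0,0],"delta_pos":[0,0,-0.8],"gripper":0},{"angular":[0,0,0],"delta_pos":[0,0,-0.8],"gripper":0},{"angular":[0,0,0],"delta_pos":[0,0,-0.7],"gripper":0},{"angular":[0,0,0],"delta_pos":[0,0,0],"gripper":0}]'
python3 plan.py .5822 .1848 .17 .243
```

```text
time: 29.38
tool_pos: [0.5838, -0.2684, 0.0728]
tool_rot: [0.001, 0.655, 0.756, 0.0]
contact_force: [0.5, -0.5, -0.2]
gripper_width: 1.004
time: 30.12
tool_pos: [0.5839, -0.2688, 0.0733]
tool_rot: [0.001, 0.655, 0.756, 0.0]
contact_force: [-1.5, -0.3, 6.4]
gripper_width: 0.59
time: 30.88
tool_pos: [0.5845, -0.269, 0.174]
tool_rot: [0.003, 0.655, 0.756, 0.0]
contact_force: [-0.4, -0.5, -2.5]
gripper_width: 0.585
t 30.875 pos [ 0.5845 -0.269   0.174 ] F [-0.4 -0.5 -2.5] w 0.585 q [-0.55  0.15  1.64  0.    1.35 -0.69]
turn units [ 0.04  0.04 -1.15] | shift now-axes [14.98  2.08  0.09] | shift after turn [14.7   3.56  0.13] err mm [ -2.3 453.8  -4. ]
```

```bash
python3 -m crank '[{"angular":[0,0,-0.6],"delta_pos":[0.3,0,0],"gripper":0},{"angular":[0,0,-0.55],"delta_pos":[0.6,0.1,0],"gripper":0},{"angular":[0,0,0],"delta_pos":[0.9,0.2,0],"gripper":0},{"angular":[0,0,0],"delta_pos":[1,0.2,0],"gripper":0},{"angular":[0,0,0],"delta_pos":[1,0.2,0],"gripper":0},{"angular":[0,0,0],"delta_pos":[1,0.2,0],"gripper":0},{"angular":[0,0,0],"delta_pos":[1,0.2,0],"gripper":0},{"angular":[0,0,0],"delta_pos":[1,0.3,0],"gripper":0},{"angular":[0,0,0],"delta_pos":[1,0.3,0],"gripper":0},{"angular":[0,0,0],"delta_pos":[1,0.3,0],"gripper":0},{"angular":[0,0,0],"delta_pos":[1,0.3,0],"gripper":0},{"angular":[0,0,0],"delta_pos":[1,0.3,0],"gripper":0}]'
python3 plan.py .5822 .1848 .17 .243
```

```text
time: 32.38
tool_pos: [0.5817, 0.0671, 0.17]
tool_rot: [-0.001, 0.616, 0.788, -0.0]
contact_force: [0.9, -0.2, -2.8]
gripper_width: 0.586
t 32.375 pos [0.5817 0.0671 0.17  ] F [ 0.9 -0.2 -2.8] w 0.586 q [-0.01  0.02  1.78  0.    1.34 -0.26]
turn units [-0.02 -0.01  0.02] | shift now-axes [3.8  0.96 0.  ] | shift after turn [ 3.8   0.96 -0.  ] err mm [  0.5 117.7   0. ]
```

```bash
python3 -m crank '[{"angular":[0,0,0],"delta_pos":[0.9,0.25,0],"gripper":0},{"angular":[0,0,0],"delta_pos":[0.9,0.25,0],"gripper":0},{"angular":[0,0,0],"delta_pos":[0.9,0.25,0],"gripper":0},{"angular":[0,0,0],"delta_pos":[0.7,0.15,0],"gripper":0},{"angular":[0,0,0],"delta_pos":[0.45,0.05,0],"gripper":0},{"angular":[0,0,0],"delta_pos":[0,0,0],"gripper":0},{"angular":[0,0,0],"delta_pos":[0,0,0],"gripper":0}]'
python3 plan.py .5822 .1848 .0773 .243
```

```text
time: 33.25
tool_pos: [0.5825, 0.1836, 0.1708]
tool_rot: [0.0, 0.616, 0.788, -0.0]
contact_force: [0.1, 1.0, -2.4]
gripper_width: 0.587
t 33.25 pos [0.5825 0.1836 0.1708] F [ 0.1  1.  -2.4] w 0.587 q [ 0.18  0.08  1.72 -0.    1.35 -0.06]
turn units [-0.    0.01 -0.  ] | shift now-axes [ 0.04 -0.    3.12] | shift after turn [ 0.04 -0.    3.12] err mm [ -0.3   1.2 -93.5]
```

```bash
python3 -m crank '[{"angular":[0,0,0],"delta_pos":[0.04,0,0.4],"gripper":0},{"angular":[0,0,0],"delta_pos":[0,0,0.6],"gripper":0},{"angular":[0,0,0],"delta_pos":[0,0,0.7],"gripper":0},{"angular":[0,0,0],"delta_pos":[0,0,0.7],"gripper":0},{"angular":[0,0,0],"delta_pos":[0,0,0.4],"gripper":0},{"angular":[0,0,0],"delta_pos":[0,0,0.2],"gripper":0},{"angular":[0,0,0],"delta_pos":[0,0,0],"gripper":0},{"angular":[0,0,0],"delta_pos":[0,0,0],"gripper":0}]'
python3 - <<'E'
from h import *
im=grab_frame("side");im=im[160:330,60:260]
cv2.imwrite(f"pics/pl3b.png",cv2.resize(im[:,:,::-1],None,fx=3.4,fy=3.4,interpolation=cv2.INTER_CUBIC))
E
```

```text
time: 34.25
tool_pos: [0.583, 0.1855, 0.0819]
tool_rot: [0.001, 0.616, 0.788, 0.001]
contact_force: [0.4, -0.6, -3.2]
gripper_width: 0.592
```

View pics/pl3b.png

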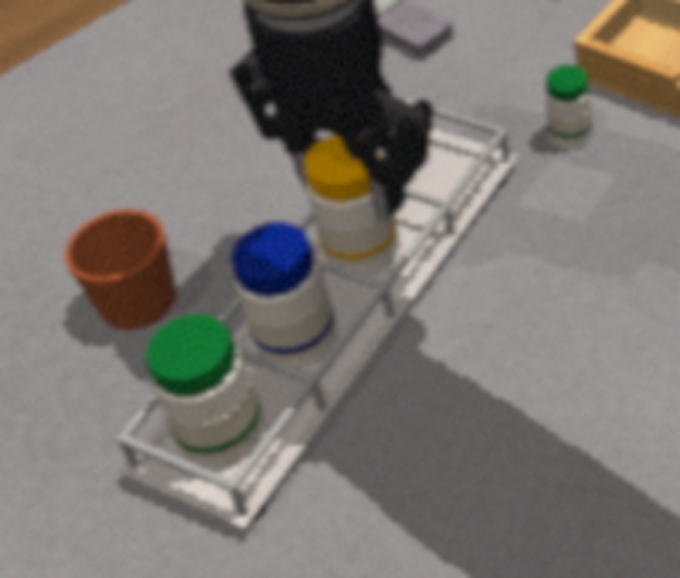

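Yellow is in the third bay, clear of the rods (crop px 350,220). I creep down.

```bash
python3 -m crank '[{"angular":[0,0,0],"delta_pos":[0,0,0.06],"gripper":0},{"angular":[0,0,0],"delta_pos":[0,0,0.05],"gripper":0},{"angular":[0,0,0],"delta_pos":[0,0,0.04],"gripper":0},{"angular":[0,0,0],"delta_pos":[0,0,0.03],"gripper":0},{"angular":[0,0,0],"delta_pos":[0,0,0.03],"gripper":0},{"angular":[0,0,0],"delta_pos":[0,0,0],"gripper":0}]'
python3 -m crank '[{"angular":[0,0,0],"delta_pos":[0,0,0.03],"gripper":0},{"angular":[0,0,0],"delta_pos":[0,0,0],"gripper":0}]'
```

```text
time: 35.05
tool_pos: [0.5822, 0.1854, 0.0753]
tool_rot: [-0.0, 0.616, 0.788, -0.0]
contact_force: [-3.5, -1.2, 4.8]
gripper_width: 0.591
time: 35.3
tool_pos: [0.5822, 0.1854, 0.0753]
tool_rot: [-0.0, 0.616, 0.788, -0.0]
contact_force: [-6.0, -1.2, 8.1]
gripper_width: 0.588
```

```bash
python3 -m crank '[{"angular":[0,0,0],"delta_pos":[0,0,-0.02],"gripper":0.7},{"angular":[0,0,0],"delta_pos":[0,0,0],"gripper":0.8},{"angular":[0,0,0],"delta_pos":[0,0,0],"gripper":1},{"angular":[0,0,0],"delta_pos":[0,0,0],"gripper":1},{"angular":[0,0,0],"delta_pos":[0,0,0],"gripper":1}]'
python3 -m crank '[{"angular":[0,0,0],"delta_pos":[0,0,-0.4],"gripper":1},{"angular":[0,0,0],"delta_pos":[0,0,-0.8],"gripper":1},{"angular":[0,0,0],"delta_pos":[0,0,-1],"gripper":1},{"angular":[0,0,0],"delta_pos":[0,0,-1],"gripper":1},{"angular":[0,0,0],"delta_pos":[0,0,-0.3],"gripper":1},{"angular":[0,0,0],"delta_pos":[0,0,0],"gripper":1}]'
python3 -m crank '[{"angular":[0,0,0.6],"delta_pos":[-0.8,-0.2,0],"gripper":1},{"angular":[0,0,0.55],"delta_pos":[-1,-0.2,0],"gripper":1},{"angular":[0,0,0],"delta_pos":[-1,-0.1,0],"gripper":1},{"angular":[0,0,0],"delta_pos":[-1,-0.1,0],"gripper":1},{"angular":[0,0,0],"delta_pos":[-1,-0.1,0],"gripper":1},{"angular":[0,0,0],"delta_pos":[-1,-0.1,0],"gripper":1},{"angular":[0,0,0],"delta_pos":[-1,-0.1,0],"gripper":1},{"angular":[0,0,0],"delta_pos":[-1,-0.1,0],"gripper":1},{"angular":[0,0,0],"delta_pos":[-1,-0.1,0],"gripper":1},{"angular":[0,0,0],"delta_pos":[-1,-0.1,0],"gripper":1},{"angular":[0,0,0],"delta_pos":[-1,-0.1,0],"gripper":1},{"angular":[0,0,0],"delta_pos":[-1,-0.1,0],"gripper":1}]'
python3 plan.py .5949 -.3451 .17 .1426
```

```text
time: 35.92
tool_pos: [0.5822, 0.1854, 0.0742]
tool_rot: [-0.0, 0.616, 0.788, -0.0]
contact_force: [-0.7, -0.5, 0.0]
gripper_width: 0.998
time: 36.67
tool_pos: [0.5825, 0.1854, 0.18]
tool_rot: [0.0, 0.616, 0.788, 0.001]
contact_force: [0.1, 0.0, -1.1]
gripper_width: 0.997
time: 38.17
tool_pos: [0.594, -0.1718, 0.177]
tool_rot: [-0.002, 0.655, 0.756, -0.001]
contact_force: [0.5, 0.4, -0.6]
gripper_width: 0.997
t 38.175 pos [ 0.594  -0.1718  0.177 ] F [ 0.5  0.4 -0.6] w 0.997 q [-0.4   0.09  1.69  0.    1.36 -0.54]
turn units [-0.03 -0.02  0.  ] | shift now-axes [-5.72 -0.79  0.22] | shift after turn [-5.72 -0.79  0.23] err mm [   0.9 -173.3   -7. ]
```

```bash
python3 -m crank '[{"angular":[0,0,0],"delta_pos":[-1,-0.15,0],"gripper":1},{"angular":[0,0,0],"delta_pos":[-1,-0.15,0.1],"gripper":1},{"angular":[0,0,0],"delta_pos":[-1,-0.15,0.1],"gripper":1},{"angular":[0,0,0],"delta_pos":[-1,-0.15,0],"gripper":1},{"angular":[0,0,0],"delta_pos":[-1,-0.1,0],"gripper":1},{"angular":[0,0,0],"delta_pos":[-0.75,-0.1,0],"gripper":1},{"angular":[0,0,0],"delta_pos":[0,0,0],"gripper":1},{"angular":[0,0,0],"delta_pos":[0,0,0],"gripper":1}]'
python3 plan.py .5949 -.3451 .07 .1426
python3 - <<'E'
from h import *
im=grab_frame("side");im=im[60:340,60:420]
cv2.imwrite(f"pics/c4.png",cv2.resize(im[:,:,::-1],None,fx=2.1,fy=2.1,interpolation=cv2.INTER_CUBIC))
E
```

```text
time: 39.17
tool_pos: [0.5957, -0.3445, 0.1727]
tool_rot: [-0.001, 0.655, 0.756, 0.0]
contact_force: [0.1, -0.5, -0.5]
gripper_width: 1.0
t 39.175 pos [ 0.5957 -0.3445  0.1727] F [ 0.1 -0.5 -0.5] w 1.0 q [-0.63  0.25  1.52  0.    1.37 -0.78]
turn units [-0.01 -0.01  0.01] | shift now-axes [-0.02 -0.03  3.42] | shift after turn [-0.02 -0.03  3.42] err mm [  -0.8   -0.6 -102.7]
```

View pics/c4.png

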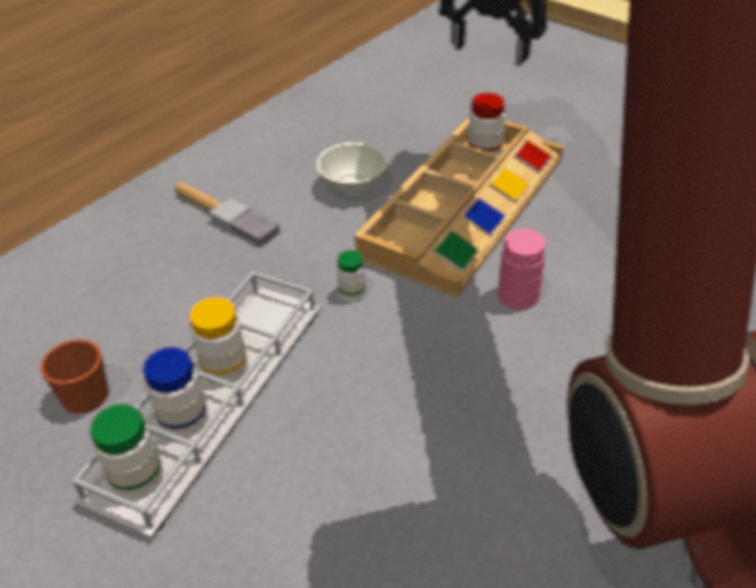

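Three jars stand upright in bays 1–3 (crop px 125,450; 175,390; 217,335). Red is next.

```bash
python3 -m crank '[{"angular":[0,0,0],"delta_pos":[-0.02,-0.03,0.5],"gripper":1},{"angular":[0,0,0],"delta_pos":[0,0,0.8],"gripper":1},{"angular":[0,0,0],"delta_pos":[0,0,0.8],"gripper":1},{"angular":[0,0,0],"delta_pos":[0,0,0.8],"gripper":1},{"angular":[0,0,0],"delta_pos":[0,0,0.5],"gripper":1},{"angular":[0,0,0],"delta_pos":[0,0,0],"gripper":1},{"angular":[0,0,0],"delta_pos":[0,0,0],"gripper":1}]'
python3 -m crank '[{"angular":[0,0,0],"delta_pos":[0,0,0],"gripper":0},{"angular":[0,0,0],"delta_pos":[0,0,0],"gripper":0},{"angular":[0,0,0],"delta_pos":[0,0,0],"gripper":0},{"angular":[0,0,0],"delta_pos":[0,0,0],"gripper":0},{"angular":[0,0,0],"delta_pos":[0,0,0],"gripper":0},{"angular":[0,0,0],"delta_pos":[0,0,0],"gripper":0}]'
python3 -m crank '[{"angular":[0,0,0],"delta_pos":[0,0,-0.4],"gripper":0},{"angular":[0,0,0],"delta_pos":[0,0,-0.6],"gripper":0},{"angular":[0,0,0],"delta_pos":[0,0,-0.8],"gripper":0},{"angular":[0,0,0],"delta_pos":[0,0,-0.8],"gripper":0},{"angular":[0,0,0],"delta_pos":[0,0,-0.7],"gripper":0},{"angular":[0,0,0],"delta_pos":[0,0,0],"gripper":0}]'
python3 plan.py .6014 .1072 .17 .243
```

```text
time: 40.1
tool_pos: [0.5956, -0.3465, 0.0723]
tool_rot: [0.001, 0.655, 0.756, 0.0]
contact_force: [-0.3, -0.0, 0.0]
gripper_width: 0.996
time: 40.85
tool_pos: [0.5955, -0.3467, 0.0728]
tool_rot: [0.001, 0.655, 0.756, -0.0]
contact_force: [-1.6, -0.5, 5.6]
gripper_width: 0.591
time: 41.6
tool_pos: [0.5964, -0.347, 0.1742]
tool_rot: [0.003, 0.655, 0.756, 0.0]
contact_force: [0.0, -0.5, -3.1]
gripper_width: 0.593
t 41.6 pos [ 0.5964 -0.347   0.1742] F [ 0.  -0.5 -3.1] w 0.593 q [-0.63  0.25  1.52  0.    1.37 -0.78]
turn units [ 0.05  0.05 -1.15] | shift now-axes [14.96  2.32  0.09] | shift after turn [14.66  3.8   0.14] err mm [  5.  454.2  -4.2]
```

Contact is expected at about 0.0748.

```bash
python3 -m crank '[{"angular":[0,0,-0.6],"delta_pos":[0.3,0,0],"gripper":0},{"angular":[0,0,-0.55],"delta_pos":[0.6,0.1,0],"gripper":0},{"angular":[0,0,0],"delta_pos":[0.9,0.2,0],"gripper":0},{"angular":[0,0,0],"delta_pos":[1,0.2,0],"gripper":0},{"angular":[0,0,0],"delta_pos":[1,0.2,0],"gripper":0},{"angular":[0,0,0],"delta_pos":[1,0.3,0],"gripper":0},{"angular":[0,0,0],"delta_pos":[1,0.3,0],"gripper":0},{"angular":[0,0,0],"delta_pos":[1,0.3,0],"gripper":0},{"angular":[0,0,0],"delta_pos":[1,0.3,0],"gripper":0},{"angular":[0,0,0],"delta_pos":[1,0.3,0],"gripper":0},{"angular":[0,0,0],"delta_pos":[1,0.3,0],"gripper":0},{"angular":[0,0,0],"delta_pos":[1,0.3,0],"gripper":0}]'
python3 plan.py .6014 .1072 .17 .243
```

```text
time: 43.1
tool_pos: [0.5993, -0.0085, 0.17]
tool_rot: [-0.0, 0.616, 0.788, 0.0]
contact_force: [-0.1, -0.4, -3.0]
gripper_width: 0.591
t 43.1 pos [ 0.5993 -0.0085  0.17  ] F [-0.1 -0.4 -3. ] w 0.591 q [-0.14  0.05  1.75  0.    1.34 -0.38]
turn units [-0.01 -0.01  0.01] | shift now-axes [3.72 1.   0.  ] | shift after turn [ 3.73  1.   -0.  ] err mm [  2.1 115.7   0. ]
```

```bash
python3 -m crank '[{"angular":[0,0,0],"delta_pos":[0.9,0.25,0],"gripper":0},{"angular":[0,0,0],"delta_pos":[0.9,0.25,0],"gripper":0},{"angular":[0,0,0],"delta_pos":[0.9,0.25,0],"gripper":0},{"angular":[0,0,0],"delta_pos":[0.7,0.2,0],"gripper":0},{"angular":[0,0,0],"delta_pos":[0.4,0.05,0],"gripper":0},{"angular":[0,0,0],"delta_pos":[0,0,0],"gripper":0},{"angular":[0,0,0],"delta_pos":[0,0,0],"gripper":0}]'
python3 plan.py .6014 .1072 .0768 .243
```

```text
time: 43.98
tool_pos: [0.6019, 0.1061, 0.1703]
tool_rot: [0.0, 0.616, 0.787, -0.0]
contact_force: [0.1, -0.5, -1.9]
gripper_width: 0.593
t 43.975 pos [0.6019 0.1061 0.1703] F [ 0.1 -0.5 -1.9] w 0.593 q [ 0.05  0.08  1.72 -0.    1.34 -0.19]
turn units [-0.    0.   -0.01] | shift now-axes [ 0.04 -0.01  3.12] | shift after turn [ 0.04 -0.01  3.12] err mm [ -0.5   1.1 -93.5]
```

```bash
python3 -m crank '[{"angular":[0,0,0],"delta_pos":[0.04,0,0.4],"gripper":0},{"angular":[0,0,0],"delta_pos":[0,0,0.6],"gripper":0},{"angular":[0,0,0],"delta_pos":[0,0,0.7],"gripper":0},{"angular":[0,0,0],"delta_pos":[0,0,0.7],"gripper":0},{"angular":[0,0,0],"delta_pos":[0,0,0.4],"gripper":0},{"angular":[0,0,0],"delta_pos":[0,0,0.2],"gripper":0},{"angular":[0,0,0],"delta_pos":[0,0,0],"gripper":0},{"angular":[0,0,0],"delta_pos":[0,0,0],"gripper":0}]'
python3 - <<'E'
from h import *
im=grab_frame("side");im=im[140:330,60:260]
cv2.imwrite(f"pics/pl4b.png",cv2.resize(im[:,:,::-1],None,fx=3.1,fy=3.1,interpolation=cv2.INTER_CUBIC))
E
```

```text
time: 44.98
tool_pos: [0.6024, 0.1079, 0.0813]
tool_rot: [0.001, 0.616, 0.788, 0.001]
contact_force: [0.3, 0.3, -2.6]
gripper_width: 0.593
```

View pics/pl4b.png

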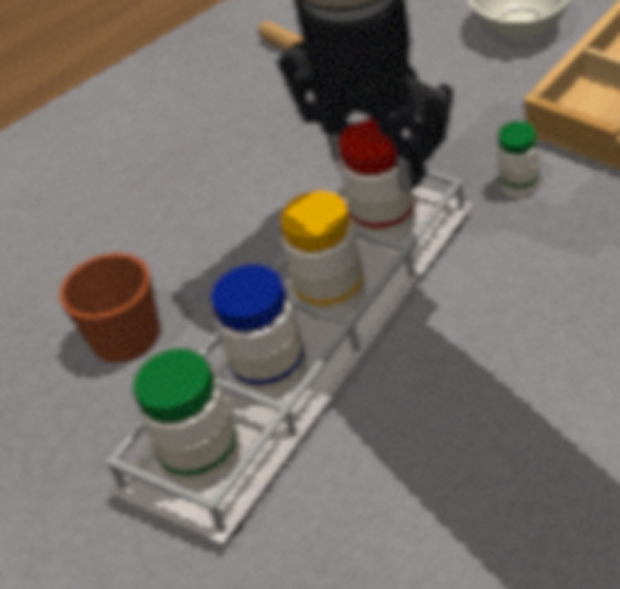

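Red is in the fourth bay (crop px 378,195). I creep down.

```bash
python3 -m crank '[{"angular":[0,0,0],"delta_pos":[0,0,0.06],"gripper":0},{"angular":[0,0,0],"delta_pos":[0,0,0.05],"gripper":0},{"angular":[0,0,0],"delta_pos":[0,0,0.04],"gripper":0},{"angular":[0,0,0],"delta_pos":[0,0,0.03],"gripper":0},{"angular":[0,0,0],"delta_pos":[0,0,0.03],"gripper":0},{"angular":[0,0,0],"delta_pos":[0,0,0],"gripper":0}]'
python3 -m crank '[{"angular":[0,0,0],"delta_pos":[0,0,0.03],"gripper":0},{"angular":[0,0,0],"delta_pos":[0,0,0],"gripper":0}]'
```

```text
time: 45.78
tool_pos: [0.6016, 0.108, 0.0748]
tool_rot: [-0.0, 0.616, 0.788, -0.0]
contact_force: [-4.1, -0.2, 5.0]
gripper_width: 0.591
time: 46.02
tool_pos: [0.6017, 0.108, 0.0748]
tool_rot: [-0.0, 0.616, 0.788, -0.0]
contact_force: [-7.0, -0.4, 9.6]
gripper_width: 0.59
```

```bash
python3 -m crank '[{"angular":[0,0,0],"delta_pos":[0,0,-0.02],"gripper":0.7},{"angular":[0,0,0],"delta_pos":[0,0,0],"gripper":0.8},{"angular":[0,0,0],"delta_pos":[0,0,0],"gripper":1},{"angular":[0,0,0],"delta_pos":[0,0,0],"gripper":1},{"angular":[0,0,0],"delta_pos":[0,0,0],"gripper":1}]'
python3 -m crank '[{"angular":[0,0,0],"delta_pos":[0,0,-0.4],"gripper":1},{"angular":[0,0,0],"delta_pos":[0,0,-0.8],"gripper":1},{"angular":[0,0,0],"delta_pos":[0,0,-1],"gripper":1},{"angular":[0,0,0],"delta_pos":[0,0,-1],"gripper":1},{"angular":[0,0,0],"delta_pos":[0,0,-1],"gripper":1},{"angular":[0,0,0],"delta_pos":[-0.8,0,0],"gripper":1},{"angular":[0,0,0],"delta_pos":[-1,0,0],"gripper":1},{"angular":[0,0,0],"delta_pos":[-1,0,0],"gripper":1},{"angular":[0,0,0],"delta_pos":[-1,0,0],"gripper":1},{"angular":[0,0,0],"delta_pos":[-1,0,0],"gripper":1},{"angular":[0,0,0],"delta_pos":[-1,0,0],"gripper":1},{"angular":[0,0,0],"delta_pos":[-1,0,0],"gripper":1}]'
python3 -m crank '[{"angular":[0,0,0],"delta_pos":[-1,0,0],"gripper":1},{"angular":[0,0,0],"delta_pos":[-0.6,0,0],"gripper":1},{"angular":[0,0,0],"delta_pos":[0,0,0],"gripper":1},{"angular":[0,0,0],"delta_pos":[0,0,0],"gripper":1},{"angular":[0,0,0],"delta_pos":[0,0,0],"gripper":1},{"angular":[0,0,0],"delta_pos":[0,0,0],"gripper":1}]'
python3 - <<'E'
from fit2 import *
ims={n:grab_frame(n) for n in("side","top")}
for n,im in ims.items():
    c=im[120:330,80:340] if n=="side" else im[100:220,90:410]
    cv2.imwrite(f"pics/fin_{n}.png",cv2.resize(c[:,:,::-1],None,fx=2.4,fy=2.4,interpolation=cv2.INTER_CUBIC))
rng={"green":(50,85),"blue":(108,128),"yellow":(18,30),"red":(0,6)}
S=[.5725,.2237,.243]
for c,(a,b) in rng.items():
    pts={}
    for n in ims:
        hsv=cv2.cvtColor(ims[n],cv2.COLOR_RGB2HSV);m=((hsv[...,0]>=a)&(hsv[...,0]<=b)&(hsv[...,1]>(200 if c in("yellow","red") else 130))&(hsv[...,2]>50)).astype(np.uint8)
        q=proj(n,[[*W(S,[[0,{"green":.12,"blue":.04,"yellow":-.04,"red":-.12}[c],.014]])[0][:2],.095]])[0]
        k,_,st,ce=cv2.connectedComponentsWithStats(m)
        ok=[i for i in range(1,k) if st[i,4]>60 and np.linalg.norm(ce[i]-q)<10]
        if ok: pts[n]=ce[ok[0]]
    if len(pts)==2:
        x,e=lid(pts);d=x[:2]-S[:2];cs,sn=np.cos(S[2]),np.sin(S[2]);print(c,np.round(x,4),"work rack xy",np.round([cs*d[0]+sn*d[1],-sn*d[0]+cs*d[1]],4),np.round(e,1))
    else: print(c,pts)
print(state()["time"],state()["contact_force"])
E
```

```text
time: 46.65
tool_pos: [0.6016, 0.1079, 0.0736]
tool_rot: [-0.0, 0.616, 0.788, -0.0]
contact_force: [0.5, 0.0, 1.0]
gripper_width: 0.992
time: 48.15
tool_pos: [0.6512, -0.0911, 0.2009]
tool_rot: [0.001, 0.616, 0.788, 0.0]
contact_force: [0.3, 0.8, -0.2]
gripper_width: 1.0
time: 48.9
tool_pos: [0.6622, -0.1359, 0.1997]
tool_rot: [-0.0, 0.616, 0.788, 0.0]
contact_force: [-0.2, -0.9, 1.0]
gripper_width: 0.998
green [0.5466 0.3428 0.0123] work rack xy [0.0035 0.1219] [-0.1 -0.   0.1  0.1]
blue [0.5655 0.266  0.0131] work rack xy [0.0034 0.0428] [-0. -0.  0.  0.]
yellow [0.5843 0.1893 0.0131] work rack xy [ 0.0031 -0.0362] [-0.1 -0.   0.1  0.1]
red [0.6032 0.1132 0.0137] work rack xy [ 0.0033 -0.1146] [ 0.1  0.  -0.1 -0.1]
49.0 [-0.18206986 -0.38466269 -0.72252022]
```

View pics/fin_side.png

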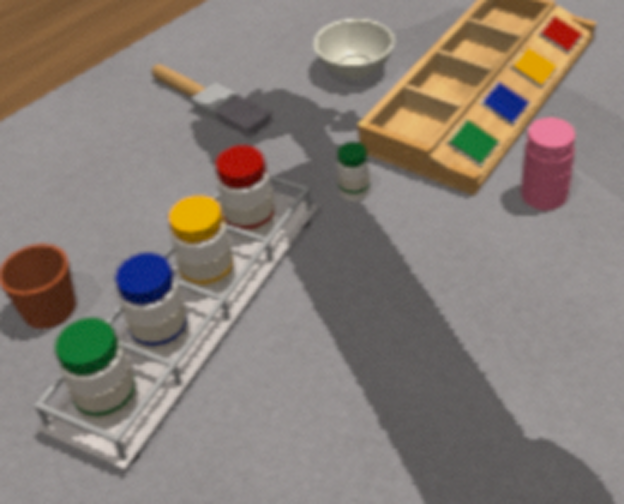

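View pics/fin_top.png

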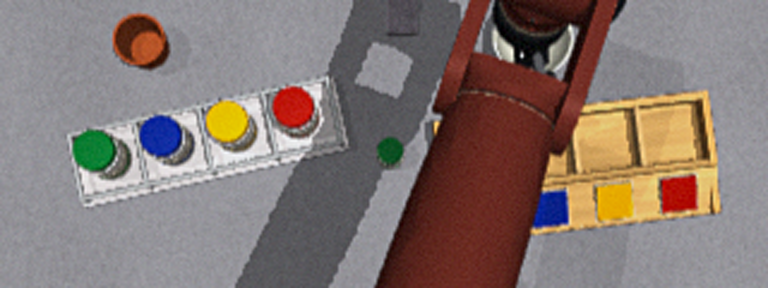

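All four jars are in their bays in the order green, blue, yellow, red. They are upright with undersides at about 13 mm, and the arm is clear at z=0.20.

```bash
python3 -c "
from plant import *
print(job_done())"
```

```text
the job is handed in; nothing more can be done
None
```

The four glaze jars now stand in the wire work rack, one to a bay, in the same left-to-right order as before: green, blue, yellow, red. I handed the job in at about 49 s of the 102 s allowed.

- **Handling:** I set each jar down until it just touched the floor, at about 8–10 N, then released it. The look-alikes (the small green jar and the pink one) were left untouched.
- **Final checks:** The last pictures show all four jars upright inside their bays, with undersides measured at 12–14 mm (floor 14 mm). The gripper was empty and clear, with no contact force.
- **Disagreements:** The last camera measurement puts the jars 2–5 mm off the bay centres, mostly to one side. That is the accuracy of the camera calibration and my rack fit, and well inside the 11 mm of room. The work rack's height also came out about 5 mm low in the camera fit. The touchdowns agreed with the stated 14 mm, so I used that.

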